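# Unload, reload and cycle the specimen press

### The arm

A 7-joint arm with a two-finger parallel gripper is mounted at the origin on the work surface. World frame = base frame: x ahead of the robot, y to its left, z up, the work surface at z = 0. Lengths are in m, angles in rad, forces in N, time in s.
With the tool pointing down it reaches from about 0.4 to 0.875 m from the base axis. Payload 19.3 kg.
Tool frame: the origin (TCP) lies between the finger pads; the fingertips stand 17 mm ahead of it and the grasp point (between the pads) lies 2 mm behind it; z points along the fingers, y is the line along which they close (so a half turn about z gives the same grasp; the last joint's range is limited). The gripper opens to 85 mm and grips with 20 to 120 N. Pads are 22 mm wide; open, the fingers measure 114 mm over their backs; the gripper's body (76 mm by 85 mm) begins 54 mm behind the grasp point. The pads swing forward as they close: fully open they stand 13 mm farther back than shut.
Start: joints at [-0.07, 0.521, -0.036, 1.599, 0.021, 1.021, -0.113], TCP at [0.625, -0, 0.248] pointing down, gripper open.
Joint ranges: [-2.91, 2.91], [-0.3, 2.13], [-1.5, 1.42], [0.17, 2.43], [-1.26, 4.41], [0.16, 1.93], [-2.52, 2.52]. Speed limits (rad/s): [1.89, 1.89, 2.39, 2.39, 3.01, 3.01, 3.01].

### API

Orientations are given as [roll, pitch, yaw] about the fixed x, y, z axes, in that order (R = Rz(yaw) Ry(pitch) Rx(roll)).
In Python, from workcell import bot gives the robot as it stands.
- The arm moves only by the shell command python3 -m inch 'ROWS' [FORCE]. ROWS is JSON, a list of rows, each a list of 7 numbers: the shift along the tool's x, y, z in units of 200 mm (1.0 is 200 mm), then the turn, a rotation vector about the tool's x, y, z in units of 90 degrees (1.0 is 90 degrees), then the opening, from 0 (shut) to 1 (fully open). In form: [[x, y, z, rx, ry, rz, grip], ...]. A call has 1 to 20 rows; each row is the pose to reach, as a shift and turn from the pose commanded when the call began, along the tool's axes at that moment; what a row does not reach only later rows make up. A row lasts 1/8 s, in which the tool goes at most 62.5 mm and 10.7 degrees, less where a joint would pass 70% of its speed; a pose out of reach is approached as far as the arm can. A call with a number of a shift or a turn outside -1 to 1 is refused whole. A call with a gripper value outside its range is refused whole. The fingers move at their own pace and stop on an object; FORCE is the grip in N (left out, the last holds). Time passes only in rows, so rows that repeat a pose let the fingers close. It gives the time, the measured TCP pose, the force, the opening and the grip force at its end, in the units of the state.
- bot.observe(): the state, without advancing time (a new reading comes with each control period).
- bot.grab_frame(name): name is "scene" or "side" or "wrist"; returns a dict with "img" (480x640x3 uint8, red, green, blue), "z_map" (480x640 float32, m along the optical axis (not along the pixel's ray), 0 where there is no reading), "vfov" (degrees; the focal length in pixels is half the picture's height over the tangent of half this angle, whatever the lens; pixels are square), "cx", "cy" (the principal point, pixels), "distortion" ([k1, k2, p1, p2, k3] as OpenCV has them; the pictures are not rectified), "rvec" (rotation vector, rad) and "tvec" (3), from world to camera coordinates, as OpenCV has them. Camera axes: x right, y down, z forward; pixel columns grow to the right and rows downward; lengths in m; the calibration is good to about 2 mm. A picture is of the moment at which its call begins.
- bot.job_done(): hands the job in; it is judged then, once.
The state is a dict: "clock": time; "qpos": joint angles; "qd": joint speeds; "joint_efforts": joint torques, N m; "position": TCP position; "tool_rot": TCP orientation; "force": force on the tool from outside, world axes, zero at the start; "moment": the same for the moment, N m; "grip_width": finger opening in m; "finger_force": force on a finger pad.
Only numpy, scipy, OpenCV 4.12 (cv2) and the standard library are available. Lean on these libraries where they do the work, as an engineer would, in place of code of your own. Each camera call takes 0.05 s, during which the arm holds its last target. There are 200 camera calls.

### The job

Take the red finished mounts left in the press die out and put them in the blue tray, and lay every brass blank flat on the bottom of a die cavity of its own shape. Once all are seated, slide the die fully home under the press head by its orange grip, then throw the red lever all the way over and leave it down for four seconds. Finally bring the lever all the way back and draw the die fully out again with the blanks still seated, leaving the bottle, jar and phone where they are.

Things in the scene. Friction and masses are not known exactly. Their poses are not given: they have to be found in the camera images.
- press: small cream bench press, fixed, 200 mm wide (x) and 435 mm long on the bench, from y = -185 to +250 mm of its origin, which lies on the bench. Its y axis is the direction the die slides home. A portal head, 145 mm tall, stands over y = +20 to +150 mm. Everything on the press turns with it.
- sledge (a joint): slide of the aluminium die along the press's +y axis, m: 0 pulled out (die centre at press y = -110 mm), 0.18 fully home under the head. The die is 136 x 136 mm, its top face 36.5 mm above the bench, with four cavities 66 mm apart. It stays where it is left; about 5 N moves it.
- sledge_handle (a point): top centre, about 67 mm above the bench, of the orange upright grip on the die's sledge (16 mm along press x, 30 mm along press y, 45 mm tall), 133 mm before the die's centre on its -y side; moves with the die
- round_cavity_a (a point): round cavity, 39 mm wide; centre of the cavity's floor, 9 mm below the die's top face; z up; its axes are the die's
- round_cavity_b (a point): round cavity, 39 mm wide; centre of the cavity's floor, 9 mm below the die's top face; z up; its axes are the die's
- square_cavity_a (a point): square cavity, 33 x 33 mm; centre of the cavity's floor, 9 mm below the die's top face; z up; its axes are the die's
- square_cavity_b (a point): square cavity, 33 x 33 mm; centre of the cavity's floor, 9 mm below the die's top face; z up; its axes are the die's
- lever (a joint): red clamp lever, rad: near 0 it leans towards the press's -x side (the robot), 1.0 when thrown fully over to +x; stays where left. It lowers the platen over the die.
- lever_tip (a point): tip of the red lever (90 mm long, hinged beside the head at press x = +20 mm, y = +212 mm; it swings in the press's x-z plane)
- tray: open blue tray for finished mounts, fixed, 120 x 150 x 28 mm outside, walls 4 mm; origin: underside centre, x is its short way
- blank_round_a: fresh brass round blank, 36 mm diameter, 18 mm thick; origin: underside centre, z up. May be absent.
- blank_round_b: fresh brass round blank, 36 mm diameter, 18 mm thick; origin: underside centre, z up. May be absent.
- blank_square_a: fresh brass square blank, 30 x 30 mm, 18 mm thick; origin: underside centre, x and y along its sides. May be absent.
- blank_square_b: fresh brass square blank, 30 x 30 mm, 18 mm thick; origin: underside centre, x and y along its sides. May be absent.
- mount_round_a: finished round mount, red resin with a steel spot on top, 36 mm diameter, 18 mm thick, seated in a round cavity at the start; origin: underside centre. May be absent.
- mount_round_b: finished round mount, red resin with a steel spot on top, 36 mm diameter, 18 mm thick, seated in a round cavity at the start; origin: underside centre. May be absent.
- mount_square_a: finished square mount, red resin with a steel spot on top, 30 x 30 mm, 18 mm thick, seated in a square cavity at the start; origin: underside centre, x and y along its sides. May be absent.
- mount_square_b: finished square mount, red resin with a steel spot on top, 30 x 30 mm, 18 mm thick, seated in a square cavity at the start; origin: underside centre, x and y along its sides. May be absent.
- bottle: white bottle with red cap, 56 mm wide, 130 mm tall, bystander; origin: underside centre
- jar: amber glass jar with black cap, 60 mm wide, 70 mm tall, bystander; origin: underside centre
- phone: phone lying on the bench, 150 x 74 x 9 mm, bystander; origin: underside centre

How it is judged:
By the outcome, as a careful person would: the job done as asked, in the order asked, and still so for the second after the job is handed in, with the robot touching nothing.
Of blank_round_a, blank_round_b, blank_square_a, blank_square_b only 3 to 4 are there at a start; the rules pass over those that are not, and their reading is None.
Of mount_round_a, mount_round_b, mount_square_a, mount_square_b only 1 to 2 are there at a start; the rules pass over those that are not, and their reading is None.
At some moment in a run one of blank_round_a, blank_round_b, blank_square_a, blank_square_b may be knocked a few centimetres aside while the robot is not near it.
Once in a run the grip may slacken for a moment while it holds something.
It also fails if it takes over 208 s, if anything falls off the work surface, if the arm or the gripper's body presses on something with over 40 N, if the wrist force passes 120 N, or if a joint passes its speed limit or range.

## Working session

There is one attempt and no reset: what is moved stays moved. The work goes in short steps, Python scripts to look and compute and a shell command to move; the robot and the scene stay as the last step left them, time stands still between calls to the robot, and variables do not carry over. Pictures are saved under pics/ and viewed, at most 14 in all, crops included, and the job is handed in when it is done.

```bash
mkdir -p pics; ls; cat > h.py <<'E'
import numpy as np, cv2
from workcell import bot
from scipy.spatial.transform import Rotation as R
def cam(name):
    f=bot.grab_frame(name); h,w=f["img"].shape[:2]
    fl=h/2/np.tan(np.radians(f["vfov"])/2)
    f["K"]=np.array([[fl,0,f["cx"]],[0,fl,f["cy"]],[0,0,1.]]); f["D"]=np.array(f["distortion"],float)
    f["Rm"]=cv2.Rodrigues(np.array(f["rvec"],float))[0]; f["t"]=np.array(f["tvec"],float)
    return f
def save(f,p): cv2.imwrite(p,f["img"][:,:,::-1])
def world(f):  # per-pixel world xyz from depth
    h,w=f["z_map"].shape; u,v=np.meshgrid(np.arange(w),np.arange(h))
    n=cv2.undistortPoints(np.stack([u,v],-1).reshape(-1,1,2).astype(float),f["K"],f["D"]).reshape(h,w,2)
    z=f["z_map"]; P=np.dstack([n*z[...,None],z])
    W=(P-f["t"])@f["Rm"]; W[z<=0]=np.nan
    return W
def ray(f,uv,z):  # pixels -> world on plane z
    n=cv2.undistortPoints(np.array(uv,float).reshape(-1,1,2),f["K"],f["D"]).reshape(-1,2)
    d=np.c_[n,np.ones(len(n))]@f["Rm"]; c=-f["Rm"].T@f["t"]
    return c+d*((z-c[2])/d[:,2])[:,None]
def proj(f,X): return cv2.projectPoints(np.array(X,float).reshape(-1,1,3),np.array(f["rvec"],float),f["t"],f["K"],f["D"])[0].reshape(-1,2)
def Rt(s): return R.from_euler('xyz',s["tool_rot"])
def go(p,yaw=None):
    """shift/turn in move units from the current pose to world p, tool down with pad line (tool y) at world angle yaw"""
    s=bot.observe(); r=Rt(s); d=r.inv().apply(np.array(p)-s["position"])/.2
    out=np.round(d,3)
    rv=np.zeros(3)
    if yaw is not None:
        best=None
        for k in (0,np.pi):
            y=np.array([np.cos(yaw+k),np.sin(yaw+k),0]); z=np.array([0,0,-1.]); x=np.cross(y,z)
            q=(r.inv()*R.from_matrix(np.c_[x,y,z])).as_rotvec()
            if best is None or np.linalg.norm(q)<np.linalg.norm(best): best=q
        rv=best/(np.pi/2)
    print("shift",out,"turn",np.round(rv,3)); return out,rv
E
python3 - <<'E'
from h import *
np.set_printoptions(precision=4,suppress=True)
for n in("scene","side","wrist"):
    f=cam(n); save(f,f"pics/{n}0.png"); print(n,f["vfov"],f["distortion"],-f["Rm"].T@f["t"])
s=bot.observe(); print(s); print(Rt(s).as_matrix())
E
```

```text
pics
scene 52.06267924300401 [-0.0037  0.      0.      0.      0.    ] [ 1.2482 -0.4664  0.8002]
side 54.829730061494786 [-0.0762  0.      0.      0.      0.    ] [-0.1845  0.6683  0.7731]
wrist 61.68269438171564 [-0.0637  0.      0.      0.      0.    ] [0.6242 0.0676 0.3734]
{'clock': 0.15, 'qpos': array([-0.0702,  0.5218, -0.0363,  1.5999,  0.0212,  1.0211, -0.1128]), 'qd': array([ 0.0005, -0.0001, -0.0003,  0.0004,  0.    ,  0.0012, -0.0017]), 'joint_efforts': array([  0.0004, -92.7376,   1.9804, -37.005 ,   0.018 ,   0.0065,
        -0.    ]), 'position': array([ 0.6248, -0.0001,  0.2479]), 'tool_rot': array([-3.1407,  0.0001,  1.5708]), 'force': array([ 0.6363, -0.4021, -0.7337]), 'moment': array([-0.0024, -0.0514, -0.0613]), 'finger_force': 0.0, 'grip_width': 0.08527843973973062}
[[-0.      1.     -0.0009]
 [ 1.      0.     -0.0001]
 [-0.0001 -0.0009 -1.    ]]
```

View pics/scene0.png

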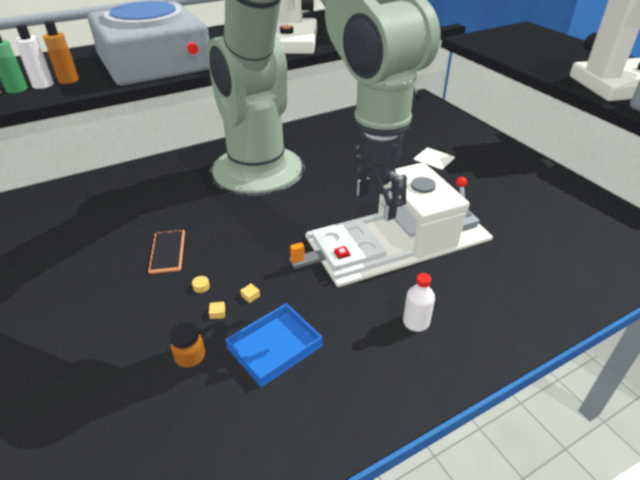

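View pics/side0.png

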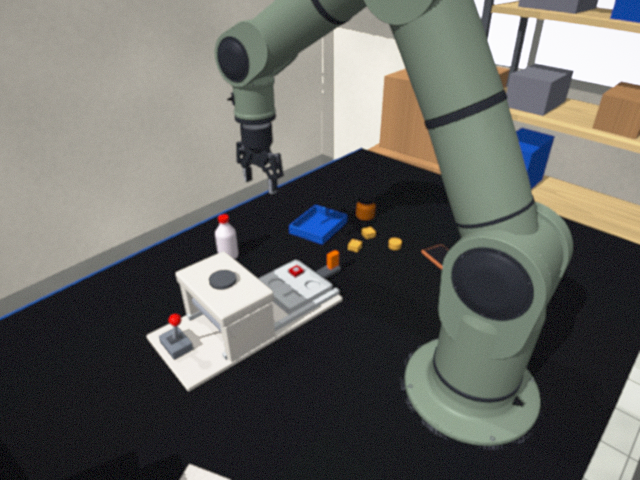

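The scene view shows one red square mount at (342,252), a round blank at (201,284), and square blanks at (250,293) and (217,310). The tray is at (275,343), the orange grip at (297,253) and the red lever knob at (461,182). The side view agrees. Next I'll measure them.

```bash
cat >> h.py <<'E'
HUE=dict(red=((0,5),(172,180)),orange=((6,14),),yellow=((17,32),),blue=((102,125),))
def blobs(f,col,amin=25,smin=130,vmin=70):
    hsv=cv2.cvtColor(f["img"],cv2.COLOR_RGB2HSV); m=np.zeros(hsv.shape[:2],np.uint8)
    for a,b in HUE[col]: m|=cv2.inRange(hsv,(a,smin,vmin),(b,255,255))
    n,l,st,c=cv2.connectedComponentsWithStats(m); W=world(f); out=[]
    for i in range(1,n):
        if st[i,4]<amin: continue
        P=W[l==i]; P=P[~np.isnan(P[:,0])]
        out.append((c[i],st[i,4],P,l==i))
    return out
def tops(f,col,lo=-.01,hi=.25,box=(.2,1,-.6,.5),**k):
    for c,a,P,m in blobs(f,col,**k):
        if len(P)<10: continue
        med=np.median(P,0)
        if not(box[0]<med[0]<box[1] and box[2]<med[1]<box[3] and lo<med[2]<hi): continue
        zt=np.percentile(P[:,2],90); T=P[P[:,2]>zt-.004]
        (x,y),(w,h),an=cv2.minAreaRect(T[:,:2].astype(np.float32))
        print(col,c.round(0),a,"ztop %.4f"%zt,"rect c %.4f %.4f  size %.4f %.4f ang %.1f"%(x,y,w,h,an),"med",med.round(4),"topmean",T.mean(0).round(4))
E
python3 - <<'E'
from h import *
for n in("scene","side"):
    f=cam(n); print(n)
    for c in HUE: tops(f,c)
E
```

```text
scene
red [461. 181.] 101 ztop 0.1288 rect c 0.5008 0.3537  size 0.0203 0.0185 ang 26.5 med [0.501  0.3543 0.121 ] topmean [0.5013 0.3539 0.1277]
red [341. 253.] 82 ztop 0.0475 rect c 0.5100 -0.0032  size 0.0274 0.0264 ang 77.8 med [ 0.5172 -0.0088  0.0443] topmean [ 0.5124 -0.0053  0.0457]
red [423. 279.] 184 ztop 0.1308 rect c 0.7399 0.0436  size 0.0248 0.0247 ang 31.2 med [0.74   0.0426 0.1287] topmean [0.7399 0.0434 0.1299]
orange [297. 252.] 63 ztop 0.0407 rect c 0.4642 -0.0974  size 0.0295 0.0121 ang 75.6 med [ 0.4212 -0.0863  0.0031] topmean [ 0.462  -0.1007  0.0536]
orange [188. 344.] 42 ztop 0.0577 rect c 0.6039 -0.4029  size 0.0496 0.0183 ang 82.9 med [ 0.6067 -0.4009  0.0542] topmean [ 0.6062 -0.3992  0.0559]
orange [182. 361.] 49 ztop 0.0293 rect c 0.5890 -0.4302  size 0.0108 0.0010 ang 1.7 med [ 0.6035 -0.4232  0.0035] topmean [ 0.59   -0.4301  0.0341]
yellow [297. 246.] 45 ztop 0.0693 rect c 0.4646 -0.0975  size 0.0258 0.0130 ang 88.6 med [ 0.4655 -0.098   0.0668] topmean [ 0.4656 -0.0974  0.0672]
yellow [201. 288.] 94 ztop 0.0161 rect c 0.4265 -0.3215  size 0.0338 0.01
[... 1770 characters left out ...]
320 0.0347 ang 35.1 med [ 0.413  -0.3122  0.012 ] topmean [ 0.4131 -0.3137  0.017 ]
yellow [354. 245.] 170 ztop 0.0179 rect c 0.4949 -0.2269  size 0.0306 0.0343 ang 17.7 med [ 0.496  -0.2238  0.0094] topmean [ 0.4936 -0.2261  0.0172]
blue [306. 174.] 107 ztop 0.0013 rect c 0.9487 -0.5108  size 0.0181 0.3259 ang 1.0 med [ 0.9488 -0.4974 -0.0011] topmean [ 9.479e-01 -5.000e-01 -6.000e-04]
blue [124. 259.] 656 ztop 0.0020 rect c 0.9472 0.1586  size 0.9118 0.0194 ang 90.0 med [ 9.498e-01  2.788e-01 -4.000e-04] topmean [9.488e-01 2.590e-01 1.000e-04]
blue [317. 224.] 1525 ztop 0.0250 rect c 0.6514 -0.2413  size 0.1244 0.1586 ang 10.2 med [ 0.6583 -0.2447  0.0058] topmean [ 0.6475 -0.2343  0.0254]
```

View pics/wrist0.png

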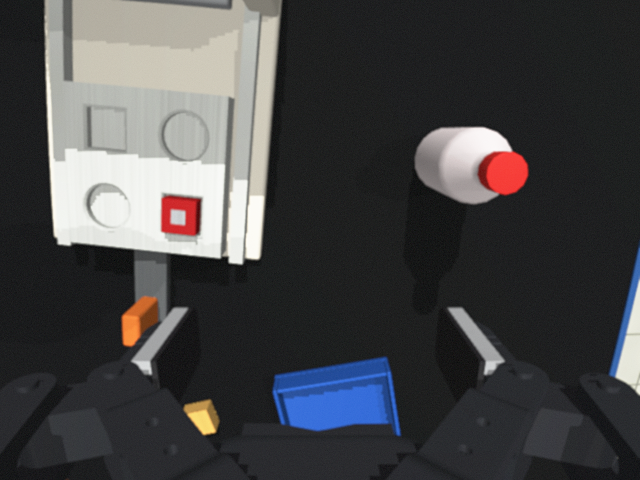

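The wrist view shows square mount at (181,216), empty round cavities at (107,205) and (186,135), and an empty square cavity at (107,128). So there is one mount, two square blanks and one round blank. I'll move the wrist camera over the die for a second view.

```bash
python3 -m inch '[[-0.35,-0.65,0,0,0,0,1],[-0.35,-0.65,0,0,0,0,1],[-0.35,-0.65,0,0,0,0,1],[-0.35,-0.65,0,0,0,0,1]]' 60
cat > look.py <<'E'
from h import *
import sys
f=cam("wrist"); save(f,"pics/%s.png"%sys.argv[1]); np.set_printoptions(precision=4,suppress=True)
print("cam",-f["Rm"].T@f["t"],bot.observe()["clock"])
for c in HUE: tops(f,c)
E
python3 look.py w1
```

```text
clock: 0.75
position: [0.4941, -0.071, 0.2488]
tool_rot: [3.141, 0.0, 1.569]
force: [0.8, -0.5, 0.4]
grip_width: 0.0857
finger_force: 0.0
cam [ 0.4935 -0.0033  0.3743] 0.8
red [334. 128.] 1102 ztop 0.0464 rect c 0.5065 -0.0004  size 0.0292 0.0291 ang 83.8 med [ 0.5064 -0.0003  0.0455] topmean [ 0.5065 -0.0002  0.0455]
orange [281. 247.] 967 ztop 0.0681 rect c 0.4627 -0.0960  size 0.0297 0.0159 ang 83.2 med [ 0.4636 -0.0921  0.0668] topmean [ 0.4629 -0.0953  0.0671]
yellow [319. 362.] 1155 ztop 0.0186 rect c 0.4948 -0.2320  size 0.0307 0.0309 ang 14.7 med [ 0.4945 -0.2281  0.0173] topmean [ 0.495  -0.231   0.0177]
yellow [331. 420.] 592 ztop 0.0184 rect c 0.5089 -0.1864  size 0.2499 0.0323 ang 89.8 med [ 0.5063 -0.302   0.0128] topmean [ 0.5054 -0.2867  0.0368]
yellow [243. 422.] 504 ztop 0.0188 rect c 0.4458 -0.1929  size 0.2719 0.0209 ang 72.6 med [ 0.4105 -0.3045  0.012 ] topmean [ 0.4183 -0.2682  0.0653]
blue [459. 351.] 7285 ztop 0.0275 rect c 0.6237 -0.1660  size 0.1388 0.2841 ang 19.3 med [ 0.6217 -0.2073  0.0046] topmean [ 0.6216 -0.1888  0.0601]
```

View pics/w1.png

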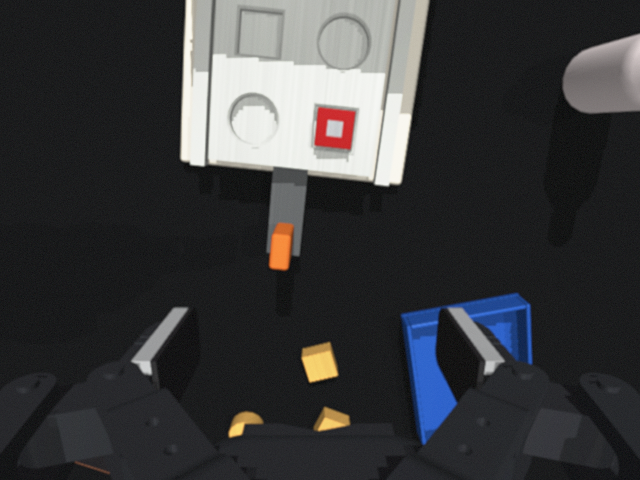

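The second view has the mount at (334,128), the cavities at (254,119), (261,34) and (344,43), the grip at (281,247) and a square blank at (319,362). Next I'll centre the camera over the die and rectify it for accurate cavity centres.

```bash
cat >> h.py <<'E'
def ortho(f,c,ang,half,z,s=.00025):
    """rectified patch on plane z about c, axes turned by ang; row 0 is +y side"""
    n=int(2*half/s); a=(np.arange(n)-n/2+.5)*s; X,Y=np.meshgrid(a,-a)
    C,S=np.cos(ang),np.sin(ang); P=np.c_[(c[0]+C*X-S*Y).ravel(),(c[1]+S*X+C*Y).ravel(),np.full(n*n,z)]
    uv=proj(f,P).reshape(n,n,2).astype(np.float32)
    return cv2.remap(f["img"],uv,None,cv2.INTER_LINEAR)
E
cat > die.py <<'E'
from h import *
import sys
f=cam("wrist"); W=world(f)
np.set_printoptions(precision=4,suppress=True)
print("cam",-f["Rm"].T@f["t"])
h=W[...,2]; m=((h>.034)&(h<.0385)&(W[...,0]<.62)&(W[...,0]>.36)).astype(np.uint8)
n,l,st,_=cv2.connectedComponentsWithStats(m); i=1+np.argmax(st[1:,4]); P=W[l==i]
print("die plane z",np.median(P[:,2])); print(cv2.minAreaRect(P[:,:2].astype(np.float32)))
# cavity holes: pixels below the top inside
for zlo,zhi in((.024,.031),):
    m=((h>zlo)&(h<zhi)).astype(np.uint8); n,l,st,c=cv2.connectedComponentsWithStats(m)
    for i in range(1,n):
        if st[i,4]>250:
            Q=W[l==i]; print("floor",c[i].round(0),st[i,4],Q.mean(0),cv2.minAreaRect(Q[:,:2].astype(np.float32)))
tops(f,"red"); tops(f,"orange")
cv2.imwrite("pics/%s_ortho.png"%sys.argv[1],cv2.resize(ortho(f,(.484,.03),np.radians(-6),.075,.0365),(600,600))[:,:,::-1])
E
python3 die.py d1; python3 -m inch '[[0.25,-0.05,0,0,0,0,1],[0.25,-0.05,0,0,0,0,1],[0.25,-0.05,0,0,0,0,1]]'; python3 die.py d2
```

```text
cam [ 0.4945 -0.0025  0.3743]
die plane z 0.03645722562271045
((0.4771057665348053, 0.03566505387425423), (0.13594211637973785, 0.13696995377540588), 84.00836944580078)
floor [199.  82.] 2518 [0.3971 0.0375 0.0261] ((0.39671245217323303, 0.035490237176418304), (0.131941020488739, 0.013232720084488392), 83.47200012207031)
floor [394.  91.] 2742 [0.5568 0.0293 0.0259] ((0.5566242933273315, 0.026593472808599472), (0.14868417382240295, 0.013073832727968693), 83.89144897460938)
floor [259.  34.] 1814 [0.4475 0.0735 0.0277] ((0.44756200909614563, 0.0729675441980362), (0.03269455209374428, 0.033087532967329025), 83.84688568115234)
floor [342.  44.] 1948 [0.5138 0.066  0.0275] ((0.5137553811073303, 0.06572960317134857), (0.03720534220337868, 0.03835146129131317), 63.32470703125)
floor [584.  83.] 332 [0.7171 0.0399 0.0278] ((0.7221981287002563, 0.04067042097449303), (0.024095481261610985, 0.054291021078825), 11.903627395629883)
floor [252. 121.] 1759 [0.4401 0.0068 0.0276] ((0.4402971863746643, 0.006665987893939018), (0.037865690886974335, 0.03776600956916809), 44.825870513916016)
floor [512
[... 1573 characters left out ...]
5673923492432, 0.04447449743747711), (0.022197837010025978, 0.05458618700504303), 0.2947372496128082)
floor [266. 182.] 1622 [0.44   0.0066 0.0275] ((0.4402216970920563, 0.006554342806339264), (0.03807052969932556, 0.03838919848203659), 75.86830139160156)
floor [420. 396.] 435 [ 0.5893 -0.2105  0.0272] ((0.5886868834495544, -0.22283250093460083), (0.0944012776017189, 0.02738885022699833), 85.681396484375)
red [344. 192.] 1048 ztop 0.0463 rect c 0.5062 -0.0002  size 0.0300 0.0292 ang 83.9 med [0.5061 0.0012 0.0454] topmean [0.5061 0.0003 0.0454]
orange [292. 303.] 956 ztop 0.0680 rect c 0.4626 -0.0960  size 0.0298 0.0159 ang 83.6 med [ 0.4633 -0.0894  0.0664] topmean [ 0.4628 -0.095   0.067 ]
```

View pics/d2_ortho.png

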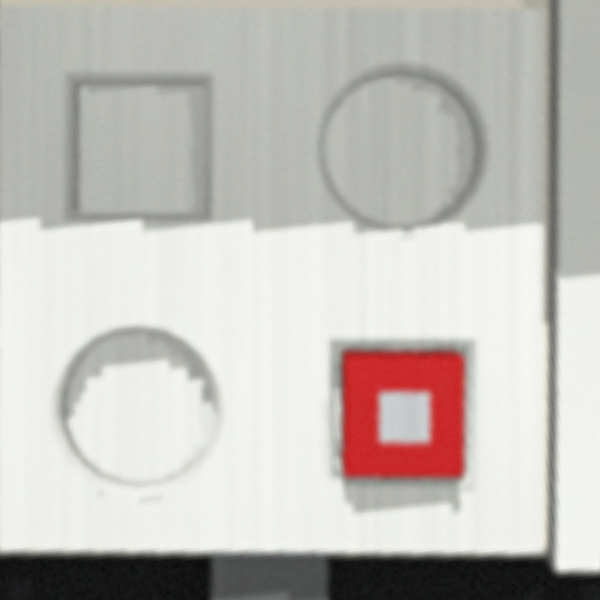

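The die plane comes out at z = 0.0364 in both views. The die centre is (0.4771, 0.0357) at -6.1°, and the mount is at (0.506, 0.000) with its top at 0.0455. I'll pick the mount first.

```bash
python3 - <<'E'
from h import *
go((.5063,-.0004,.12),np.radians(-6.1)); go((.5063,-.0004,.0555),np.radians(-6.1))
E
```

```text
shift [0.099 0.104 0.641] turn [-0.     0.     0.068]
shift [0.099 0.104 0.963] turn [-0.     0.     0.068]
```

```bash
python3 -m inch '[[0.099,0.104,0.3,0,0,0.068,0.65],[0.099,0.104,0.5,0,0,0.068,0.65],[0.099,0.104,0.7,0,0,0.068,0.65],[0.099,0.104,0.85,0,0,0.068,0.65],[0.099,0.104,0.92,0,0,0.068,0.65],[0.099,0.104,0.963,0,0,0.068,0.65],[0.099,0.104,0.963,0,0,0.068,0.65],[0.099,0.104,0.963,0,0,0.068,0.65]]' 60; python3 - <<'E'
from h import *
go((.5063,-.0004,.0555),np.radians(-6.1)); f=cam("side"); cv2.imwrite("pics/s1.png",cv2.resize(f["img"][200:340,200:380],(720,560),interpolation=cv2.INTER_CUBIC)[:,:,::-1])
E
```

```text
clock: 2.28
position: [0.5063, -0.0003, 0.0565]
tool_rot: [3.14, -0.0, 1.464]
force: [0.2, 0.1, 0.9]
grip_width: 0.0554
finger_force: 0.0
shift [-0.001 -0.     0.005] turn [ 0.001 -0.    -0.   ]
```

View pics/s1.png

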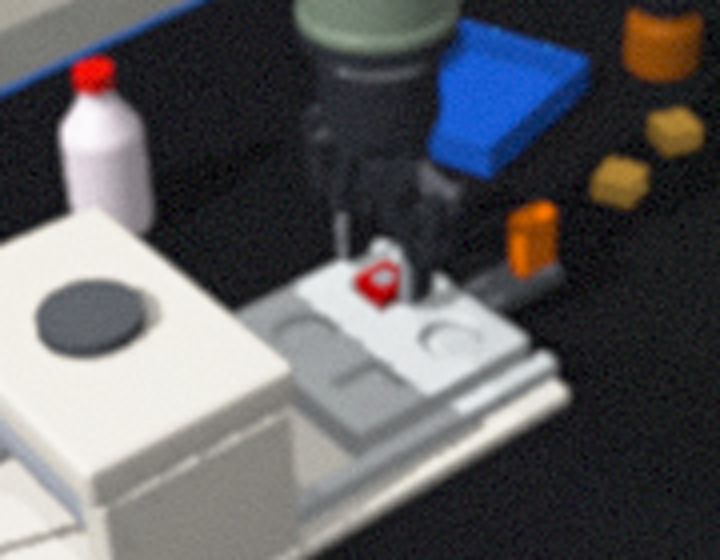

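The side view shows the fingers straddling the mount (about (380,280) in the crop), tips just above the die. Closing.

```bash
python3 -m inch '[[0,0,0.005,0,0,0,0.25],[0,0,0.005,0,0,0,0.15],[0,0,0.005,0,0,0,0.15],[0,0,0.005,0,0,0,0.15],[0,0,0.005,0,0,0,0.15],[0,0,0.005,0,0,0,0.15]]' 60;  python3 -m inch '[[0,0,-0.05,0,0,0,0.15],[0,0,-0.1,0,0,0,0.15],[0,0,-0.2,0,0,0,0.15],[0,0,-0.3,0,0,0,0.15],[0,0,-0.3,0,0,0,0.15]]'; python3 - <<'E'
from h import *
go((.651,-.243,.11)); go((.651,-.243,.037))
f=cam("scene");tops(f,"red"); f=cam("wrist");tops(f,"red")
E
```

```text
clock: 3.08
position: [0.506, -0.0002, 0.0553]
tool_rot: [3.141, -0.0, 1.464]
force: [-2.1, 0.7, 11.4]
grip_width: 0.0278
finger_force: 58.5
clock: 3.7
position: [0.5065, -0.0002, 0.1163]
tool_rot: [3.139, -0.0, 1.464]
force: [0.6, 0.8, -0.3]
grip_width: 0.0282
finger_force: 59.7
shift [-1.13   0.848  0.033] turn [0. 0. 0.]
shift [-1.13   0.847  0.398] turn [0. 0. 0.]
red [461. 181.] 100 ztop 0.1287 rect c 0.5007 0.3550  size 0.0190 0.0198 ang 65.6 med [0.5011 0.3533 0.1216] topmean [0.5015 0.3539 0.1277]
red [338. 232.] 52 ztop 0.1071 rect c 0.5013 -0.0120  size 0.0092 0.0304 ang 59.3 med [ 0.5041 -0.0141  0.1049] topmean [ 0.501  -0.0104  0.1061]
red [423. 279.] 184 ztop 0.1313 rect c 0.7401 0.0438  size 0.0241 0.0271 ang 31.1 med [0.7408 0.0426 0.1289] topmean [0.7402 0.0431 0.1302]
red [318. 312.] 5703 ztop 0.1062 rect c 0.5053 -0.0005  size 0.0311 0.0296 ang 83.8 med [0.5059 0.0057 0.1053] topmean [0.5056 0.0011 0.1055]
```

Mount held. Moving it to the tray.

```bash
python3 -m inch '[[-0.25,0.19,0,0,0,0,0.15],[-0.5,0.375,0,0,0,0,0.15],[-0.75,0.56,0,0,0,0,0.15],[-1,0.75,0,0,0,0,0.15],[-1,0.75,0,0,0,0,0.15]]' 60;  python3 -m inch '[[-0.13,0.098,0.1,0,0,0,0.15],[-0.13,0.098,0.25,0,0,0,0.15],[-0.13,0.098,0.36,0,0,0,0.15],[-0.13,0.098,0.385,0,0,0,0.15],[-0.13,0.098,0.385,0,0,0,0.15],[-0.13,0.098,0.385,0,0,0,0.15]]';python3 - <<'E'
from h import *
go((.651,-.243,.035)); print(bot.observe()["force"])
E
```

```text
clock: 4.42
position: [0.6337, -0.2201, 0.1132]
tool_rot: [-3.141, 0.002, 1.459]
force: [-1.4, 0.3, -0.0]
grip_width: 0.0276
finger_force: 59.7
clock: 5.18
position: [0.6509, -0.243, 0.0388]
tool_rot: [3.14, 0.0, 1.464]
force: [0.4, 0.6, -0.3]
grip_width: 0.028
finger_force: 59.7
shift [0.    0.    0.019] turn [0. 0. 0.]
[ 0.38086964  0.5680462  -0.32670054]
```

```bash
python3 -m inch '[[0,0,0.02,0,0,0,0.15],[0,0,0.028,0,0,0,0.15],[0,0,0.028,0,0,0,0.15],[0,0,0.028,0,0,0,0.55],[0,0,0.028,0,0,0,0.65],[0,0,0.028,0,0,0,0.65]]' 60; python3 -m inch '[[0,0,-0.2,0,0,0,0.65],[0,0,-0.5,0,0,0,0.65],[-0.2,-0.2,-0.75,0,0,0,1],[-0.38,-0.4,-0.9,0,0,0,1],[-0.38,-0.65,-0.9,0,0,0,1],[-0.38,-0.9,-0.9,0,0,0,1],[-0.38,-0.9,-0.9,0,0,0,1],[-0.38,-0.9,-0.9,0,0,0,1]]'; python3 look.py w3
```

```text
clock: 5.92
position: [0.6503, -0.243, 0.0321]
tool_rot: [3.142, -0.0, 1.464]
force: [0.6, -0.1, 0.6]
grip_width: 0.0553
finger_force: 0.0
clock: 6.92
position: [0.464, -0.2994, 0.2125]
tool_rot: [3.14, 0.0, 1.464]
force: [-0.4, 0.2, 0.0]
grip_width: 0.0858
finger_force: 0.0
cam [ 0.4705 -0.2322  0.3381] 6.975
red [542. 124.] 1284 ztop 0.0226 rect c 0.6481 -0.2430  size 0.0279 0.0302 ang 84.9 med [ 0.6411 -0.2426  0.0214] topmean [ 0.647  -0.243   0.0217]
orange [180. 291.] 35 ztop 0.0062 rect c 0.3329 -0.3570  size 0.0248 0.0010 ang 71.3 med [ 0.3335 -0.356   0.0046] topmean [ 0.3333 -0.356   0.0049]
orange [454. 299.] 735 ztop 0.0404 rect c 0.5529 -0.3512  size 0.0267 0.1428 ang 49.9 med [ 0.5673 -0.3798  0.0161] topmean [ 0.5861 -0.3729  0.0624]
yellow [353. 224.] 48 ztop 0.0068 rect c 0.4934 -0.3087  size 0.0276 0.0004 ang 66.6 med [ 0.4924 -0.3109  0.0035] topmean [ 0.4934 -0.3088  0.0051]
yellow [481. 301.] 526 ztop 0.0478 rect c 0.5907 -0.3778  size 0.0084 0.0366 ang 82.4 med [ 0.5864 -0.3752  0.0434] topmean [ 0.5869 -0.3765  0.0464]
blue [553. 101.] 14139 ztop 0.0252 rect c 0.6508 -0.2449  size 0.1222 0.1510 ang 11.0 med [ 0.6705 -0.2081  0.0069] topmean [ 0.6611 -0.2404  0.0251]
blue [533. 155.] 750 ztop 0.0047 rect c 0.6465 -0.2680  size 0.0187 0.0325 ang 80.2 med [ 0.647  -0.2677  0.0038] topmean [ 0.6469 -0.2677  0.0038]
```

View pics/w3.png

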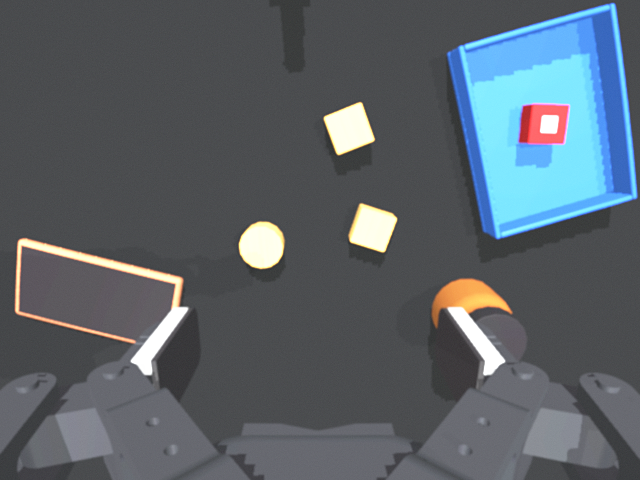

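The mount lies in the tray at (545,124). The blanks are at (349,129) square, (372,228) square and (262,245) round. The light has changed, so I'll find the blanks by height.

```bash
cat > bl.py <<'E'
from h import *
np.set_printoptions(precision=4,suppress=True)
def run(zlo=.0155,zhi=.0205,box=(.3,.58,-.42,-.12)):
    f=cam("wrist"); W=world(f); h=W[...,2]
    m=((h>zlo)&(h<zhi)&(W[...,0]>box[0])&(W[...,0]<box[1])&(W[...,1]>box[2])&(W[...,1]<box[3])).astype(np.uint8)
    m=cv2.morphologyEx(m,cv2.MORPH_OPEN,np.ones((3,3)))
    n,l,st,c=cv2.connectedComponentsWithStats(m)
    for i in range(1,n):
        if st[i,4]<500: continue
        P=W[l==i]; r=cv2.minAreaRect(P[:,:2].astype(np.float32)); hull=cv2.contourArea(cv2.convexHull(P[:,:2].astype(np.float32)))
        M=cv2.moments((l==i).astype(np.uint8),True)
        # edge-based centre: pixel contour mapped to the plane at the top
        z=np.median(P[:,2]); cs=max(cv2.findContours((l==i).astype(np.uint8),cv2.RETR_EXTERNAL,cv2.CHAIN_APPROX_NONE)[0],key=len)
        q=ray(f,cs.reshape(-1,2),z)[:,:2].astype(np.float32); rq=cv2.minAreaRect(q)
        print(c[i].round(),st[i,4],"z %.4f"%z,"rect",np.round(r[0],4),np.round(r[1],4),"%.1f"%r[2],"edge c",np.round(rq[0],4),"ang %.1f"%rq[2],"fill %.2f"%(hull/(r[1][0]*r[1][1])))
run()
E
python3 bl.py; python3 - <<'E'
from h import *
go((.464,-.20,.2125))
E
```

```text
[349. 129.] 1540 z 0.0180 rect [ 0.4949 -0.2324] [0.0304 0.0304] 15.4 edge c [ 0.4948 -0.2324] ang 15.4 fill 0.98
[372. 229.] 1307 z 0.0179 rect [ 0.5075 -0.3138] [0.0301 0.0303] 66.0 edge c [ 0.5073 -0.3136] ang 65.6 fill 0.98
[261. 247.] 1372 z 0.0180 rect [ 0.4141 -0.319 ] [0.0349 0.0349] 81.7 edge c [ 0.4143 -0.319 ] ang 83.9 fill 0.79
shift [ 0.493 -0.054 -0.002] turn [0. 0. 0.]
```

```bash
python3 - <<'E'
from h import *
go((.4952,-.2324,.08),np.radians(15.4)); go((.4952,-.2324,.029),np.radians(15.4))
E
```

```text
shift [0.349 0.118 0.66 ] turn [ 0.     0.    -0.239]
shift [0.349 0.118 0.915] turn [ 0.     0.    -0.239]
```

```bash
python3 -m inch '[[0.2,0.1,0.1,0,0,-0.1,0.65],[0.349,0.118,0.3,0,0,-0.239,0.65],[0.349,0.118,0.55,0,0,-0.239,0.65],[0.349,0.118,0.75,0,0,-0.239,0.65],[0.349,0.118,0.85,0,0,-0.239,0.65],[0.349,0.118,0.915,0,0,-0.239,0.65],[0.349,0.118,0.915,0,0,-0.239,0.65],[0.349,0.118,0.915,0,0,-0.239,0.3],[0.349,0.118,0.915,0,0,-0.239,0.15],[0.349,0.118,0.915,0,0,-0.239,0.15],[0.349,0.118,0.915,0,0,-0.239,0.15],[0.349,0.118,0.915,0,0,-0.239,0.15]]' 80; python3 -m inch '[[0,0,-0.1,0,0,0,0.15],[0,0,-0.3,0,0,0,0.15],[0,0,-0.45,0,0,0,0.15],[0,0,-0.45,0,0,0,0.15]]'; python3 - <<'E'
from h import *
go((.448,.072,.12),np.radians(-6.1))
E
```

```text
clock: 8.52
position: [0.4948, -0.2328, 0.0304]
tool_rot: [3.14, 0.001, 1.839]
force: [-1.8, 1.8, 10.4]
grip_width: 0.0266
finger_force: 78.1
clock: 9.02
position: [0.4953, -0.2331, 0.1218]
tool_rot: [3.138, 0.003, 1.839]
force: [1.1, -0.7, -1.8]
grip_width: 0.0262
finger_force: 79.3
shift [1.534 0.176 0.005] turn [0.003 0.001 0.239]
```

```bash
python3 -m inch '[[0.25,0.04,0,0,0,0.05,0.15],[0.5,0.08,0,0,0,0.12,0.15],[0.75,0.12,0,0,0,0.2,0.15],[1,0.15,0,0,0,0.239,0.15],[1,0.15,0,0,0,0.239,0.15]]' 80; python3 - <<'E'
from h import *
go((.448,.072,.085),np.radians(-6.1))
E
```

```text
clock: 9.65
position: [0.4695, -0.0279, 0.1188]
tool_rot: [-3.141, -0.001, 1.469]
force: [0.4, -1.0, -1.3]
grip_width: 0.0265
finger_force: 79.3
shift [ 0.486 -0.157  0.17 ] turn [-0.    -0.001  0.003]
```

```bash
python3 -m inch '[[0.25,-0.08,0,0,0,0.003,0.15],[0.486,-0.157,0.08,0,0,0.003,0.15],[0.486,-0.157,0.17,0,0,0.003,0.15],[0.486,-0.157,0.17,0,0,0.003,0.15],[0.486,-0.157,0.17,0,0,0.003,0.15]]' 80; cat > held.py <<'E'
from h import *
np.set_printoptions(precision=4,suppress=True)
f=cam("wrist"); s=bot.observe(); W=world(f); p=np.array(s["position"]); print("tcp",p,s["tool_rot"],"f",s["force"])
d=np.hypot(W[...,0]-p[0],W[...,1]-p[1]); h=W[...,2]
hsv=cv2.cvtColor(f["img"],cv2.COLOR_RGB2HSV)
m=((d<.035)&(hsv[...,1]>70)&(hsv[...,0]>12)&(hsv[...,0]<35)).astype(np.uint8)
P=W[m>0]; zt=np.percentile(P[:,2],95); T=P[np.abs(P[:,2]-zt)<.003]
r=cv2.minAreaRect(T[:,:2].astype(np.float32)); print("held top z",zt,len(T),"rect",np.round(r,4) if 0 else r, "mean",T.mean(0))
a=s["tool_rot"][2]-np.pi/2; E=np.array([[np.cos(a),np.sin(a)],[-np.sin(a),np.cos(a)]])
q=(T[:,:2]-p[:2])@E.T; print("in tool-aligned (pad line u, across v) rel tcp: u",np.percentile(q[:,0],[1,99]),"v",np.percentile(q[:,1],[1,99]))
save(f,"pics/held_last.png")
E
python3 held.py
```

```text
clock: 10.28
position: [0.4495, 0.0673, 0.0854]
tool_rot: [3.141, 0.0, 1.458]
force: [0.1, -0.4, -0.5]
grip_width: 0.0266
finger_force: 79.3
tcp [0.4496 0.0674 0.0856] [3.141  0.     1.4577] f [ 0.5936 -0.2754 -1.4465]
held top z 0.07395333927270746 5416 rect ((0.448680579662323, 0.06748688966035843), (0.03065875917673111, 0.02980528399348259), 83.50119018554688) mean [0.4489 0.0685 0.0729]
in tool-aligned (pad line u, across v) rel tcp: u [-0.0145  0.0127] v [-0.0144  0.0149]
```

View pics/held_last.png

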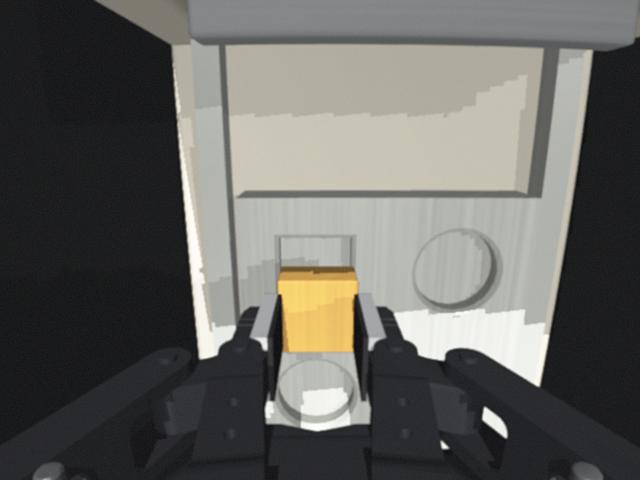

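The view shows the held blank at (318,312), just short of the square cavity (316,255). Vision reads 0.9 mm low along the pad line compared with the TCP, so I'll correct by that much.

```bash
cat > g.py <<'E'
from h import *
import sys
a=[float(x) for x in sys.argv[1:]]
go(a[:3],np.radians(a[3]) if len(a)>3 else None); s=bot.observe(); print(np.round(s["position"],4),np.round(s["force"],1),s["clock"])
E
python3 g.py .4487 .0720 .069 -6.1
```

```text
shift [ 0.022 -0.007  0.083] turn [ 0.     0.    -0.004]
[0.4496 0.0674 0.0856] [ 0.6 -0.3 -1.4] 10.325
```

```bash
python3 -m inch '[[0.022,-0.007,0.0,0,0,-0.004,0.15],[0.022,-0.007,0.05,0,0,-0.004,0.15],[0.022,-0.007,0.083,0,0,-0.004,0.15],[0.022,-0.007,0.083,0,0,-0.004,0.15],[0.022,-0.007,0.083,0,0,-0.004,0.15],[0.022,-0.007,0.083,0,0,-0.004,0.15]]' 80; python3 g.py .4487 .0720 .057 -6.1; python3 held.py
```

```text
clock: 11.08
position: [0.4484, 0.0728, 0.0687]
tool_rot: [3.141, -0.0, 1.465]
force: [0.8, -0.3, -1.7]
grip_width: 0.027
finger_force: 79.2
shift [-0.004  0.002  0.058] turn [ 0.    -0.     0.001]
[0.4484 0.0728 0.0687] [ 0.8 -0.3 -1.7] 11.075
tcp [0.4484 0.0728 0.0687] [ 3.1413 -0.0002  1.4655] f [-0.1901  0.4256 -1.6994]
held top z 0.057173515389798764 5449 rect ((0.4477357864379883, 0.07298484444618225), (0.03099597617983818, 0.029733287170529366), 84.87764739990234) mean [0.4478 0.074  0.0561]
in tool-aligned (pad line u, across v) rel tcp: u [-0.0144  0.0128] v [-0.0146  0.015 ]
```

```bash
python3 -m inch '[[-0.004,0.001,0.01,0,0,0,0.15],[-0.004,0.001,0.025,0,0,0,0.15],[-0.004,0.001,0.04,0,0,0,0.15],[-0.004,0.001,0.05,0,0,0,0.15],[-0.004,0.001,0.056,0,0,0,0.15],[-0.004,0.001,0.056,0,0,0,0.15]]' 80; python3 held.py
```

```text
clock: 11.88
position: [0.4483, 0.072, 0.0578]
tool_rot: [3.142, -0.0, 1.465]
force: [-4.5, -0.2, 20.8]
grip_width: 0.0264
finger_force: 82.1
tcp [0.4483 0.072  0.0578] [ 3.1414 -0.0001  1.4655] f [-5.1751 -0.3436 20.8055]
held top z 0.04655571455837458 5446 rect ((0.44747889041900635, 0.07235589623451233), (0.03091508150100708, 0.029835887253284454), 83.46525573730469) mean [0.4478 0.0732 0.0455]
in tool-aligned (pad line u, across v) rel tcp: u [-0.0144  0.0128] v [-0.0145  0.015 ]
```

It's seated (top 0.0455, 20 N on the floor). I'll release and go to the second square.

```bash
python3 -m inch '[[0,0,-0.004,0,0,0,0.15],[0,0,-0.004,0,0,0,0.5],[0,0,-0.004,0,0,0,0.6],[0,0,-0.03,0,0,0,0.6],[0,0,-0.2,0,0,0,0.65],[0,0,-0.5,0,0,0,1],[-0.25,0,-0.7,0,0,0,1],[-0.5,0,-0.7,0,0,0,1],[-0.5,0,-0.7,0,0,0,1]]' 80; python3 die.py d3 | grep -v blue; python3 -m inch '[[-0.3,0.05,0,0,0,0,1],[-0.6,0.1,0,0,0,0,1],[-0.9,0.1,0,0,0,0,1],[-1,0.1,0,0,0,0,1],[-1,0.1,0,0,0,0,1],[-1,0.1,0,0,0,0,1]]'; python3 bl.py
```

```text
clock: 13.05
position: [0.4374, -0.0308, 0.1982]
tool_rot: [3.14, 0.001, 1.46]
force: [0.9, 1.0, -0.2]
grip_width: 0.0852
finger_force: 0.0
cam [0.4442 0.0365 0.3237]
die plane z 0.036393032197522455
((0.4773491322994232, 0.03610871359705925), (0.13646027445793152, 0.1370595395565033), 83.76473236083984)
floor [251. 112.] 3915 [0.3988 0.0537 0.026 ] ((0.39821991324424744, 0.04922858998179436), (0.15920902788639069, 0.012872496619820595), 83.61250305175781)
floor [474. 112.] 3902 [0.5575 0.0371 0.0258] ((0.5573114156723022, 0.03259709104895592), (0.1608552783727646, 0.013765513896942139), 83.74472045898438)
floor [414.  78.] 2568 [0.5147 0.0656 0.0275] ((0.5143918991088867, 0.06519138813018799), (0.038179561495780945, 0.03809986263513565), 61.069435119628906)
floor [317. 174.] 2268 [0.4408 0.0067 0.0275] ((0.44081616401672363, 0.006612198427319527), (0.03867359831929207, 0.038680337369441986), 2.7766239643096924)
floor [409. 175.] 1960 [ 0.5075 -0.0011  0.0275] ((0.5071365833282471, -0.001119036227464676), (0.03204607963562012, 0.03220343589782715), 83.88428497314453)
floor [599. 357.] 848 [ 0.6677 -0.1745  0.0268] ((0.6646247506141663, -0.1733171045780182), (0.04499208182096481, 0.0999424010515213), 69.75418853759766)
orange [362. 312.] 1449 ztop 0.0679 rect c 0.4628 -0.0958  size 0.0301 0.0159 ang 84.9 med [ 0.4623 -0.0896  0.0661] topmean [ 0.4626 -0.095   0.067 ]
clock: 13.85
position: [0.4371, -0.2269, 0.1972]
tool_rot: [-3.141, -0.001, 1.467]
force: [-0.1, -0.4, -0.6]
grip_width: 0.085
finger_force: 0.0
[413. 314.] 1170 z 0.0179 rect [ 0.5074 -0.3139] [0.0303 0.0299] 66.6 edge c [ 0.507  -0.3136] ang 65.3 fill 0.96
[302. 331.] 1287 z 0.0180 rect [ 0.414 -0.319] [0.0358 0.0346] 83.4 edge c [ 0.414 -0.319] ang 84.2 fill 0.79
```

```bash
python3 g.py .508 -.3139 .029 -23.8
```

```text
shift [-0.397  0.397  0.841] turn [-0.    -0.     0.199]
[ 0.4372 -0.2269  0.1972] [ 0.1  0.8 -0. ] 13.9
```

```bash
python3 -m inch '[[-0.2,0.2,0.1,0,0,0.1,0.65],[-0.397,0.397,0.3,0,0,0.199,0.65],[-0.397,0.397,0.5,0,0,0.199,0.65],[-0.397,0.397,0.7,0,0,0.199,0.65],[-0.397,0.397,0.8,0,0,0.199,0.65],[-0.397,0.397,0.841,0,0,0.199,0.65],[-0.397,0.397,0.841,0,0,0.199,0.65],[-0.397,0.397,0.841,0,0,0.199,0.3],[-0.397,0.397,0.841,0,0,0.199,0.15],[-0.397,0.397,0.841,0,0,0.199,0.15],[-0.397,0.397,0.841,0,0,0.199,0.15],[-0.397,0.397,0.841,0,0,0.199,0.15]]' 80; python3 -m inch '[[0,0,-0.1,0,0,0,0.15],[0,0,-0.3,0,0,0,0.15],[0,0,-0.45,0,0,0,0.15],[0,0,-0.45,0,0,0,0.15],[0,0,-0.45,0,0,0,0.15]]'; python3 g.py .5075 -.0007 .1 -6.1
```

```text
clock: 15.4
position: [0.508, -0.3161, 0.0307]
tool_rot: [3.14, -0.0, 1.153]
force: [-3.6, 2.3, 14.7]
grip_width: 0.0265
finger_force: 77.9
clock: 16.02
position: [0.5072, -0.3156, 0.1193]
tool_rot: [3.141, -0.0, 1.153]
force: [0.4, -0.0, -2.1]
grip_width: 0.0267
finger_force: 79.2
shift [ 1.44  -0.638  0.097] turn [ 0.    -0.    -0.198]
[ 0.5072 -0.3156  0.1193] [ 0.4 -0.  -2.1] 16.025
```

```bash
python3 -m inch '[[0.25,-0.11,0,0,0,-0.05,0.15],[0.5,-0.22,0,0,0,-0.1,0.15],[0.75,-0.33,0,0,0,-0.15,0.15],[1,-0.44,0,0,0,-0.198,0.15],[1,-0.44,0,0,0,-0.198,0.15],[1,-0.44,0,0,0,-0.198,0.15]]' 80; python3 g.py .5075 -.0007 .08 -6.1
```

```text
clock: 16.77
position: [0.5077, -0.0974, 0.1186]
tool_rot: [-3.141, 0.0, 1.464]
force: [-1.0, -0.9, -2.0]
grip_width: 0.0263
finger_force: 79.3
shift [ 0.481 -0.053  0.193] turn [-0.001  0.    -0.   ]
[ 0.5077 -0.0974  0.1186] [-1.  -0.9 -2. ] 16.775
```

```bash
python3 -m inch '[[0.25,-0.03,0,0,0,0,0.15],[0.481,-0.053,0.08,0,0,0,0.15],[0.481,-0.053,0.15,0,0,0,0.15],[0.481,-0.053,0.22,0,0,0,0.15],[0.481,-0.053,0.22,0,0,0,0.15],[0.481,-0.053,0.22,0,0,0,0.15],[0.481,-0.053,0.22,0,0,0,0.15]]' 80; python3 held.py
```

```text
clock: 17.65
position: [0.5081, -0.001, 0.0755]
tool_rot: [3.141, -0.0, 1.463]
force: [0.2, 0.4, -1.0]
grip_width: 0.0266
finger_force: 79.2
tcp [ 0.5081 -0.0008  0.0755] [ 3.1409 -0.0001  1.4633] f [-0.3731  0.5764 -1.8408]
held top z 0.06375361225262743 5468 rect ((0.5073954463005066, 0.0010712537914514542), (0.03072206676006317, 0.029854904860258102), 83.32318878173828) mean [0.5077 0.0021 0.0627]
in tool-aligned (pad line u, across v) rel tcp: u [-0.0145  0.0131] v [-0.0128  0.0167]
```

```bash
python3 -m inch '[[-0.009,-0.003,0.01,0,0,0,0.15],[-0.009,-0.003,0.025,0,0,0,0.15],[-0.009,-0.003,0.04,0,0,0,0.15],[-0.009,-0.003,0.055,0,0,0,0.15],[-0.009,-0.003,0.07,0,0,0,0.15],[-0.009,-0.003,0.08,0,0,0,0.15],[-0.009,-0.003,0.086,0,0,0,0.15],[-0.009,-0.003,0.086,0,0,0,0.15]]' 80; python3 held.py
```

```text
clock: 18.7
position: [0.507, -0.0022, 0.0582]
tool_rot: [-3.142, -0.0, 1.464]
force: [-3.2, -0.2, 8.0]
grip_width: 0.0264
finger_force: 80.6
tcp [ 0.507  -0.0022  0.0582] [-3.1416 -0.0001  1.4639] f [-3.5518  0.869   9.2021]
held top z 0.04652827252771231 5463 rect ((0.5064197778701782, -0.00011090002954006195), (0.030656609684228897, 0.029901228845119476), 84.32200622558594) mean [0.5066 0.0009 0.0455]
in tool-aligned (pad line u, across v) rel tcp: u [-0.0147  0.0131] v [-0.0125  0.0169]
```

Seated as well. I'll release, then fetch the round blank.

```bash
python3 -m inch '[[0,0,-0.002,0,0,0,0.15],[0,0,-0.002,0,0,0,0.5],[0,0,-0.002,0,0,0,0.6],[0,0,-0.03,0,0,0,0.6],[0,0,-0.2,0,0,0,0.65],[0,0,-0.5,0,0,0,1],[-0.25,-0.15,-0.7,0,0,0,1],[-0.5,-0.35,-0.7,0,0,0,1],[-0.8,-0.4,-0.7,0,0,0,1],[-1,-0.4,-0.7,0,0,0,1],[-1,-0.4,-0.7,0,0,0,1],[-1,-0.4,-0.7,0,0,0,1]]' 80; python3 bl.py;  python3 g.py .415 -.319 .029 -6.1
```

```text
clock: 20.25
position: [0.4062, -0.1922, 0.1981]
tool_rot: [3.141, -0.0, 1.464]
force: [0.1, 1.9, -0.2]
grip_width: 0.0856
finger_force: 0.0
[312. 389.] 1096 z 0.0180 rect [ 0.3839 -0.3429] [0.0358 0.0348] 84.5 edge c [ 0.384  -0.3425] ang 84.0 fill 0.80
shift [-0.628  0.11   0.845] turn [ 0. -0.  0.]
[ 0.4063 -0.1917  0.198 ] [ 0.1  0.  -0.4] 20.3
```

The round blank has been knocked to about (0.384, -0.343), near the phone. I'll look again from closer.

```bash
python3 -m inch '[[-0.3,0,0,0,0,0,1],[-0.55,0,0,0,0,0,1],[-0.55,0,0,0,0,0,1],[-0.55,0,0,0,0,0,1],[-0.55,0,0,0,0,0,1]]' 80; python3 bl.py; python3 look.py w4; python3 g.py .385 -.343 .029 30; python3 -c "
from h import *;print(bot.observe()['qpos'].round(2))"
```

```text
clock: 20.92
position: [0.395, -0.3005, 0.1979]
tool_rot: [-3.142, -0.0, 1.466]
force: [0.3, -0.3, -0.9]
grip_width: 0.0854
finger_force: 0.0
[311. 274.] 1438 z 0.0179 rect [ 0.3842 -0.3433] [0.0348 0.0352] 1.5 edge c [ 0.384  -0.3433] ang 84.1 fill 0.80
cam [ 0.4015 -0.2335  0.3236] 21.025
red [627. 116.] 936 ztop 0.0222 rect c 0.6394 -0.2426  size 0.0285 0.0132 ang 85.4 med [ 0.6354 -0.2424  0.0201] topmean [ 0.6377 -0.243   0.0213]
orange [536. 314.] 1812 ztop 0.0486 rect c 0.5739 -0.3931  size 0.0532 0.0224 ang 57.9 med [ 0.5615 -0.3922  0.0273] topmean [ 0.5668 -0.3961  0.0502]
yellow [567. 299.] 891 ztop 0.0476 rect c 0.5827 -0.3800  size 0.0451 0.0137 ang 12.6 med [ 0.5819 -0.3756  0.0428] topmean [ 0.5794 -0.3787  0.0463]
blue [582. 100.] 6971 ztop 0.0250 rect c 0.6206 -0.2505  size 0.0625 0.1504 ang 10.3 med [ 0.599  -0.2095  0.0066] topmean [ 0.5935 -0.245   0.0249]
blue [624. 147.] 708 ztop 0.0046 rect c 0.6464 -0.2680  size 0.0188 0.0307 ang 82.2 med [ 0.646  -0.2674  0.0038] topmean [ 0.6461 -0.2675  0.0037]
blue [617. 215.] 434 ztop 0.0235 rect c 0.6311 -0.3206  size 0.0397 0.0016 ang 11.2 med [ 0.6347 -0.32    0.0159] topmean [ 0.6305 -0.3209  0.0224]
shift [-0.215 -0.027  0.845] turn [ 0.  -0.  -0.4]
[ 0.3948 -0.3009  0.198 ] [ 0.4 -0.1 -0.3] 21.025
[ 0.41  0.39  0.16  1.99 -0.09  0.77  0.51]
```

View pics/w4.png

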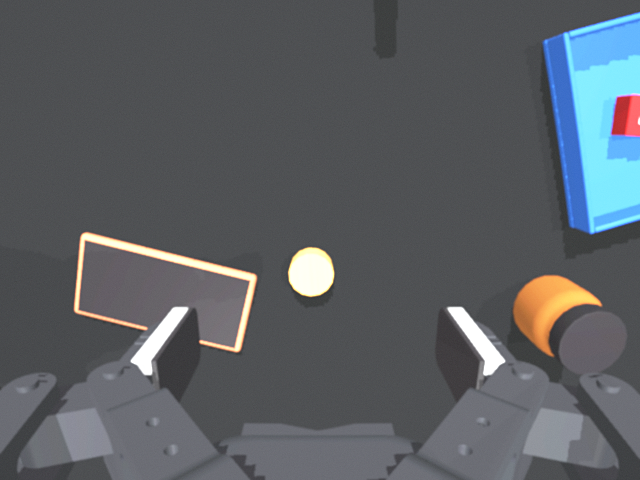

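The round blank is at (311,272). The phone's near edge runs from (255,277) to (238,350). I'll grip with the pad line at 45° to keep the fingers off the phone.

```bash
python3 g.py .3845 -.343 .029 45
```

```text
shift [-0.215 -0.029  0.845] turn [ 0.    -0.    -0.567]
[ 0.3948 -0.3009  0.198 ] [ 0.4 -0.1 -0.3] 21.025
```

```bash
python3 -m inch '[[-0.1,-0.01,0,0,0,-0.11,0.65],[-0.15,-0.029,0,0,0,-0.22,0.65],[-0.215,-0.029,0,0,0,-0.33,0.65],[-0.215,-0.029,0.1,0,0,-0.44,0.65],[-0.215,-0.029,0.2,0,0,-0.567,0.65],[-0.215,-0.029,0.45,0,0,-0.567,0.65],[-0.215,-0.029,0.6,0,0,-0.567,0.65],[-0.215,-0.029,0.6,0,0,-0.567,0.65],[-0.215,-0.029,0.6,0,0,-0.567,0.65]]' 80; python3 g.py .3845 -.343 .029 45;  python3 bl.py
```

```text
clock: 22.15
position: [0.3846, -0.3441, 0.079]
tool_rot: [3.141, 0.001, 2.355]
force: [-0.6, 0.0, -0.3]
grip_width: 0.0553
finger_force: 0.0
shift [0.005 0.003 0.25 ] turn [ 0.     0.001 -0.001]
[ 0.3846 -0.3441  0.079 ] [-0.6  0.  -0.3] 22.15
[320. 273.] 3840 z 0.0179 rect [ 0.384  -0.3434] [0.0353 0.0354] 38.5 edge c [ 0.3839 -0.3431] ang 45.0 fill 0.79
```

```bash
python3 -m inch '[[0.003,0.001,0.1,0,0,0,0.65],[0.003,0.001,0.2,0,0,0,0.65],[0.003,0.001,0.25,0,0,0,0.65],[0.003,0.001,0.25,0,0,0,0.65],[0.003,0.001,0.25,0,0,0,0.35],[0.003,0.001,0.25,0,0,0,0.2],[0.003,0.001,0.25,0,0,0,0.2],[0.003,0.001,0.25,0,0,0,0.2],[0.003,0.001,0.25,0,0,0,0.2]]' 80; python3 -m inch '[[0,0,-0.1,0,0,0,0.2],[0,0,-0.3,0,0,0,0.2],[0,0,-0.45,0,0,0,0.2],[0,0,-0.45,0,0,0,0.2],[0,0,-0.45,0,0,0,0.2]]'; python3 g.py .4409 .0067 .12; python3 held.py
```

```text
clock: 23.32
position: [0.3842, -0.3438, 0.0293]
tool_rot: [3.141, 0.001, 2.355]
force: [-3.3, 2.9, 18.8]
grip_width: 0.0313
finger_force: 77.7
clock: 23.95
position: [0.3837, -0.3434, 0.1178]
tool_rot: [-3.142, 0.0, 2.355]
force: [0.5, 0.8, -1.7]
grip_width: 0.0313
finger_force: 79.5
shift [ 1.038  1.438 -0.011] turn [0. 0. 0.]
[ 0.3837 -0.3434  0.1178] [ 0.5  0.8 -1.7] 23.95
tcp [ 0.3835 -0.3432  0.1174] [-3.1415 -0.0008  2.3546] f [ 0.8726  0.1737 -1.1361]
held top z 0.10738122831396141 1152 rect ((0.3826010227203369, -0.3440946042537689), (0.03175828978419304, 0.03598463907837868), 44.74955368041992) mean [ 0.3892 -0.3392  0.1063]
in tool-aligned (pad line u, across v) rel tcp: u [-0.017   0.0145] v [-0.0169  0.0168]
```

```bash
python3 -m inch '[[0.17,0.23,0,0,0,0,0.2],[0.34,0.46,0,0,0,0,0.2],[0.5,0.69,0,0,0,0,0.2],[0.67,0.92,0,0,0,0,0.2],[0.72,1,0,0,0,0,0.2],[0.72,1,0,0,0,0,0.2],[0.72,1,0,0,0,0,0.2]]' 80; python3 g.py .4409 .0067 .077 45
```

```text
clock: 24.88
position: [0.4233, -0.1011, 0.1175]
tool_rot: [-3.141, -0.001, 2.354]
force: [-0.5, -0.9, -1.9]
grip_width: 0.0315
finger_force: 79.7
shift [0.32  0.443 0.202] turn [-0.001 -0.    -0.002]
[ 0.4233 -0.1011  0.1175] [-0.5 -0.9 -1.9] 24.875
```

```bash
python3 -m inch '[[0.16,0.22,0,0,0,0,0.2],[0.32,0.443,0.05,0,0,0,0.2],[0.32,0.443,0.15,0,0,0,0.2],[0.32,0.443,0.2,0,0,0,0.2],[0.32,0.443,0.2,0,0,0,0.2],[0.32,0.443,0.2,0,0,0,0.2],[0.32,0.443,0.2,0,0,0,0.2]]' 80; python3 held.py; python3 die.py d5
```

```text
clock: 25.75
position: [0.4416, 0.0071, 0.0784]
tool_rot: [3.141, 0.001, 2.354]
force: [0.4, 1.0, -1.4]
grip_width: 0.0312
finger_force: 79.8
tcp [0.4416 0.0073 0.0784] [3.141  0.0005 2.3539] f [-0.9059 -0.2146 -2.1466]
held top z 0.06785418757667688 6173 rect ((0.4403736889362335, 0.006563559174537659), (0.03165973722934723, 0.03613818436861038), 44.77717208862305) mean [0.4398 0.007  0.0668]
in tool-aligned (pad line u, across v) rel tcp: u [-0.0169  0.0142] v [-0.016   0.0171]
cam [0.3924 0.0549 0.2039]
die plane z 0.03636299086249833
((0.47767969965934753, 0.03584248572587967), (0.1371437907218933, 0.13732680678367615), 83.76065826416016)
floor [349. 127.] 11629 [0.4    0.0643 0.026 ] ((0.3997793197631836, 0.06239096447825432), (0.18610639870166779, 0.012455843389034271), 83.63679504394531)
floor [336. 173.] 534 [0.4101 0.0471 0.0276] ((0.4097302556037903, 0.043150536715984344), (0.13592292368412018, 0.0007096134941093624), 83.67980194091797)
floor [320. 263.] 1211 [0.4344 0.0143 0.0275] ((0.4359748661518097, 0.011927320621907711), (0.038978174328804016, 0.020755281671881676), 43.74103546142578)
floor [515. 305.] 4289 [0.5168 0.0655 0.0275] ((0.5162794589996338, 0.06532911956310272), (0.036665573716163635, 0.03645249456167221), 43.89722442626953)
floor [593. 340.] 1834 [0.5639 0.0831 0.0258] ((0.5642188787460327, 0.08117896318435669), (0.06907796859741211, 0.014068097807466984), 88.65996551513672)
orange [183. 454.] 288 ztop 0.0504 rect c 0.4353 -0.0521  size 0.0050 0.1199 ang 20.4 med [ 0.4539 -0.1034  0.043 ] topmean [ 0.4458 -0.081   0.0691]
```

View pics/held_last.png

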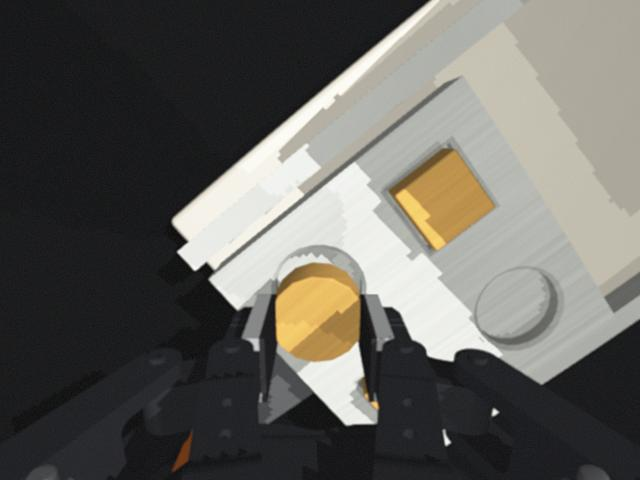

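The held round blank (318,312) is over the round cavity, rim at (320,262), centred to under 1 mm. The seated square shows at (441,198). Lowering.

```bash
python3 -m inch '[[0,0.001,0.02,0,0,0,0.2],[0,0.001,0.04,0,0,0,0.2],[0,0.001,0.05,0,0,0,0.2],[0,0.001,0.06,0,0,0,0.2],[0,0.001,0.07,0,0,0,0.2],[0,0.001,0.08,0,0,0,0.2],[0,0.001,0.09,0,0,0,0.2],[0,0.001,0.1,0,0,0,0.2],[0,0.001,0.106,0,0,0,0.2],[0,0.001,0.106,0,0,0,0.2]]' 80; python3 held.py
```

```text
clock: 27.1
position: [0.4415, 0.0077, 0.0569]
tool_rot: [3.142, 0.0, 2.355]
force: [-2.4, -0.1, 8.5]
grip_width: 0.0314
finger_force: 81.2
tcp [0.4415 0.0077 0.0569] [3.1416 0.     2.3546] f [-1.9796 -0.1777  7.5009]
held top z 0.046454641510048036 6205 rect ((0.4402356743812561, 0.007181663066148758), (0.031666431576013565, 0.036312285810709), 44.862648010253906) mean [0.4397 0.0076 0.0454]
in tool-aligned (pad line u, across v) rel tcp: u [-0.0169  0.0143] v [-0.0159  0.0174]
```

It's seated. I'll release, lift and check the whole die.

```bash
python3 -m inch '[[0,0,-0.001,0,0,0,0.2],[0,0,-0.001,0,0,0,0.5],[0,0,-0.001,0,0,0,0.6],[0,0,-0.001,0,0,0,0.6],[0,0,-0.03,0,0,0,0.6],[0,0,-0.2,0,0,0,0.65],[0,0,-0.4,0,0,0.1,1],[-0.1,-0.2,-0.6,0,0,0.2,1],[-0.2,-0.3,-0.7,0,0,0.3,1],[-0.2,-0.3,-0.7,0,0,0.4,1],[-0.2,-0.3,-0.7,0,0,0.5,1],[-0.2,-0.3,-0.7,0,0,0.568,1],[-0.2,-0.3,-0.7,0,0,0.568,1],[-0.2,-0.3,-0.7,0,0,0.568,1]]' 80; cat > seat.py <<'E'
from h import *
import sys
sys.argv=["x"]
import importlib
np.set_printoptions(precision=4,suppress=True)
f=cam("wrist"); W=world(f); h=W[...,2]
m=((h>.0415)&(h<.05)&(W[...,0]>.4)&(W[...,0]<.6)&(W[...,1]>-.06)).astype(np.uint8)
m=cv2.morphologyEx(m,cv2.MORPH_OPEN,np.ones((3,3)))
n,l,st,c=cv2.connectedComponentsWithStats(m)
for i in range(1,n):
    if st[i,4]<400: continue
    P=W[l==i]; A=np.c_[P[:,:2]-P[:,:2].mean(0),np.ones(len(P))]; k=np.linalg.lstsq(A,P[:,2],rcond=None)[0]
    r=cv2.minAreaRect(P[:,:2].astype(np.float32)); print(c[i].round(),"z %.4f tilt %.2f deg"%(k[2],np.degrees(np.hypot(*k[:2]))),np.round(r[0],4),np.round(r[1],4),round(r[2],1))
save(f,"pics/seat_last.png"); tops(f,"orange"); print(bot.observe()["position"])
E
python3 seat.py; python3 g.py .4638 -.096 .055 -6.1
```

```text
clock: 28.9
position: [0.4272, -0.0629, 0.1969]
tool_rot: [3.141, -0.0, 1.465]
force: [0.5, -0.4, 0.9]
grip_width: 0.0856
finger_force: 0.0
[328.  23.] z 0.0454 tilt 0.46 deg [0.4474 0.0709] [0.0278 0.0296] 83.7
[327. 127.] z 0.0455 tilt 0.11 deg [0.4405 0.007 ] [0.0344 0.0354] 84.4
[426. 127.] z 0.0453 tilt 0.32 deg [ 0.5061 -0.0001] [0.0294 0.0305] 84.6
orange [373. 272.] 1514 ztop 0.0678 rect c 0.4626 -0.0959  size 0.0298 0.0161 ang 83.6 med [ 0.4617 -0.0917  0.0663] topmean [ 0.4624 -0.095   0.067 ]
[ 0.4272 -0.0629  0.1968]
shift [-0.145  0.2    0.709] turn [ 0. -0.  0.]
[ 0.4272 -0.0629  0.1968] [-0.2  0.  -0.5] 28.95
```

All three are seated flat at 0.0454. Next I'll grip the orange handle.

```bash
python3 -m inch '[[-0.08,0.1,0,0,0,0,0.55],[-0.145,0.2,0.1,0,0,0,0.55],[-0.145,0.2,0.3,0,0,0,0.55],[-0.145,0.2,0.5,0,0,0,0.55],[-0.145,0.2,0.65,0,0,0,0.55],[-0.145,0.2,0.71,0,0,0,0.55],[-0.145,0.2,0.71,0,0,0,0.55],[-0.145,0.2,0.71,0,0,0,0.2],[-0.145,0.2,0.71,0,0,0,0.05],[-0.145,0.2,0.71,0,0,0,0.05],[-0.145,0.2,0.71,0,0,0,0.05],[-0.145,0.2,0.71,0,0,0,0.05]]' 60; python3 g.py .4829 .083 .055 -6.1
```

```text
clock: 30.45
position: [0.4636, -0.0961, 0.0558]
tool_rot: [3.142, -0.0, 1.462]
force: [-7.1, 0.4, 16.8]
grip_width: 0.0152
finger_force: 58.8
shift [ 0.9   -0.001  0.004] turn [ 0.    -0.    -0.001]
[ 0.4636 -0.0961  0.0558] [-7.1  0.4 16.8] 30.45
```

```bash
python3 -m inch '[[0.03,0,0,0,0,0,0.05],[0.08,0,0,0,0,0,0.05],[0.14,0,0,0,0,0,0.05],[0.2,0,0,0,0,0,0.05],[0.26,0,0,0,0,0,0.05],[0.32,0,0,0,0,0,0.05],[0.38,0,0,0,0,0,0.05],[0.44,0,0,0,0,0,0.05],[0.5,0,0,0,0,0,0.05],[0.56,0,0,0,0,0,0.05],[0.62,0,0,0,0,0,0.05],[0.68,0,0,0,0,0,0.05],[0.74,0,0,0,0,0,0.05],[0.8,0,0,0,0,0,0.05],[0.84,0,0,0,0,0,0.05],[0.87,0,0,0,0,0,0.05],[0.89,0,0,0,0,0,0.05],[0.9,0,0,0,0,0,0.05],[0.9,0,0,0,0,0,0.05]]' 60;  python3 g.py .4829 .083 .055 -6.1
```

```text
clock: 32.83
position: [0.4833, 0.0829, 0.0558]
tool_rot: [3.141, -0.0, 1.462]
force: [-5.2, -1.2, 14.0]
grip_width: 0.0152
finger_force: 58.5
shift [ 0.    -0.002  0.004] turn [ 0.    -0.    -0.001]
[0.4833 0.0829 0.0558] [-5.2 -1.2 14. ] 32.825
```

```bash
python3 -m inch '[[0.006,0,0,0,0,0,0.05],[0.012,0,0,0,0,0,0.05],[0.02,0,0,0,0,0,0.05],[0.02,0,0,0,0,0,0.05],[0.02,0,0,0,0,0,0.05]]' 60;  python3 g.py .4829 .083 .055 -6.1
```

```text
clock: 33.45
position: [0.4834, 0.0831, 0.0558]
tool_rot: [-3.142, 0.003, 1.459]
force: [-6.9, -26.8, 19.9]
grip_width: 0.0149
finger_force: 59.3
shift [-0.001 -0.002  0.004] turn [-0.     0.002 -0.003]
[0.4834 0.0831 0.0558] [ -6.9 -26.8  19.9] 33.45
```

The die is at its stop. I'll release, rise over the head and look at the lever.

```bash
python3 -m inch '[[-0.02,0,0,0,0,0,0.05],[-0.02,0,0,0,0,0,0.5],[-0.02,0,0,0,0,0,0.6],[-0.02,0,0,0,0,0,0.6],[-0.02,0,-0.1,0,0,0,0.6],[-0.02,0,-0.4,0,0,0,0.5],[-0.02,0,-0.7,0,0,0,0.2],[-0.02,0,-0.95,0,0,0,0],[0.3,0,-0.95,0,0,0,0],[0.6,0,-0.95,0,0,0,0],[0.9,0,-0.95,0,0,0,0],[0.9,0,-0.95,0,0,0,0],[0.9,0,-0.95,0,0,0,0]]' 60; python3 look.py w6; python3 - <<'E'
from h import *
s=cam("scene"); tops(s,"red"); tops(s,"orange"); s=cam("side"); tops(s,"red"); tops(s,"orange")
E
```

```text
clock: 35.08
position: [0.5031, 0.2654, 0.2445]
tool_rot: [-3.141, 0.001, 1.462]
force: [0.4, 0.2, -0.0]
grip_width: 0.0002
finger_force: 0.0
cam [0.5099 0.3327 0.37  ] 35.125
red [295.  91.] 1439 ztop 0.1296 rect c 0.4981 0.3577  size 0.0195 0.0198 ang 39.4 med [0.4991 0.3566 0.1269] topmean [0.4984 0.3575 0.1281]
orange [317. 417.] 449 ztop 0.2737 rect c 0.5025 0.2634  size 0.0233 0.0048 ang 82.6 med [0.484  0.0901 0.0674] topmean [0.5018 0.2595 0.2816]
red [461. 181.] 101 ztop 0.1286 rect c 0.5002 0.3539  size 0.0182 0.0187 ang 12.3 med [0.5018 0.3531 0.121 ] topmean [0.5013 0.3539 0.1277]
red [423. 279.] 184 ztop 0.1315 rect c 0.7399 0.0434  size 0.0259 0.0249 ang 6.8 med [0.7406 0.0427 0.1287] topmean [0.7397 0.0432 0.1302]
red [275. 342.] 160 ztop 0.0232 rect c 0.6516 -0.2447  size 0.0278 0.0290 ang 83.6 med [ 0.6601 -0.2473  0.0209] topmean [ 0.6532 -0.2455  0.0217]
orange [367. 238.] 34 ztop 0.0572 rect c 0.4906 0.0909  size 0.0006 0.0049 ang 56.2 med [0.4892 0.0833 0.0299] topmean [0.4903 0.0912 0.0611]
orange [184. 362.] 54 ztop 0.0169 rect c 0.5951 -0.4285  size 0.0131 0.0
[... 244 characters left out ...]
35 rect c 0.6462 -0.2353  size 0.0283 0.0261 ang 86.1 med [ 0.6415 -0.2308  0.0195] topmean [ 0.6437 -0.2337  0.022 ]
red [174. 319.] 135 ztop 0.1292 rect c 0.4965 0.3618  size 0.0181 0.0173 ang 46.6 med [0.4949 0.3614 0.1235] topmean [0.4953 0.3615 0.1281]
orange [364. 211.] 179 ztop 0.0525 rect c 0.5773 -0.3792  size 0.0457 0.0203 ang 28.9 med [ 0.5719 -0.3753  0.0304] topmean [ 0.5764 -0.379   0.0541]
orange [432. 260.] 127 ztop 0.0110 rect c 0.2896 -0.3261  size 0.0100 0.0918 ang 70.1 med [ 0.2901 -0.3259  0.0066] topmean [ 0.2912 -0.3266  0.0096]
orange [279. 288.] 178 ztop 0.0685 rect c 0.4812 0.0876  size 0.0274 0.0143 ang 82.2 med [0.4771 0.0889 0.0513] topmean [0.4803 0.0873 0.0678]
```

View pics/w6.png

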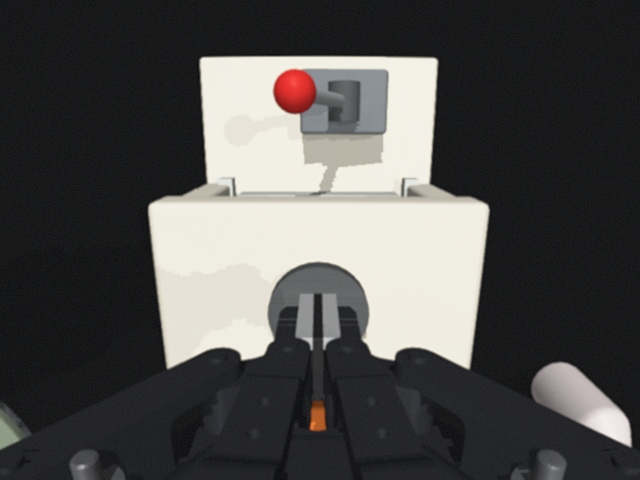

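The view shows the red knob at (295,91), leaning left of its hinge at (343,102). The knob centre is about (0.498, 0.358, 0.119). I'll go down on its -x side with the fingers shut.

```bash
python3 g.py .453 .3625 .105 -6.1
```

```text
shift [ 0.459 -0.304  0.699] turn [ 0.     0.    -0.002]
[0.5034 0.2646 0.2449] [-0.5 -0.1 -0. ] 35.225
```

```bash
python3 -m inch '[[0.23,-0.15,0,0,0,0,0],[0.459,-0.304,0,0,0,0,0],[0.459,-0.304,0.2,0,0,0,0],[0.459,-0.304,0.45,0,0,0,0],[0.459,-0.304,0.65,0,0,0,0],[0.459,-0.304,0.7,0,0,0,0],[0.459,-0.304,0.7,0,0,0,0],[0.459,-0.304,0.7,0,0,0,0]]' 60;python3 -m inch '[[0,0.04,0,0,0,0,0],[0,0.08,0,0,0,0,0],[0,0.12,0,0,0,0,0],[0,0.16,0,0,0,0,0],[0,0.2,0,0,0,0,0],[0,0.24,0,0,0,0,0],[0,0.28,0,0,0,0,0],[0,0.32,0,0,0,0,0],[0,0.36,0,0,0,0,0],[0,0.36,0,0,0,0,0]]'; python3 - <<'E'
from h import *
s=cam("scene"); tops(s,"red",lo=.06); s=cam("side"); tops(s,"red",lo=.06);s=cam("wrist"); tops(s,"red",lo=.06)
E
```

```text
clock: 36.22
position: [0.4535, 0.364, 0.1064]
tool_rot: [3.14, -0.002, 1.462]
force: [-0.4, 0.9, -0.6]
grip_width: -0.0001
finger_force: 0.0
clock: 37.48
position: [0.528, 0.3568, 0.1074]
tool_rot: [3.136, -0.005, 1.461]
force: [4.6, 1.9, 27.6]
grip_width: 0.0002
finger_force: 10.5
red [475. 191.] 100 ztop 0.1333 rect c 0.5570 0.3481  size 0.0191 0.0131 ang 62.6 med [0.5581 0.345  0.126 ] topmean [0.5569 0.3474 0.133 ]
red [423. 279.] 185 ztop 0.1315 rect c 0.7399 0.0435  size 0.0250 0.0261 ang 28.7 med [0.7406 0.0425 0.1286] topmean [0.74   0.0433 0.1302]
red [223. 218.] 94 ztop 0.1304 rect c 0.7371 0.0481  size 0.0218 0.0256 ang 53.0 med [0.7369 0.0469 0.1259] topmean [0.7359 0.0489 0.1293]
red [158. 307.] 31 ztop 0.1387 rect c 0.5325 0.3711  size 0.0016 0.0166 ang 69.3 med [0.5552 0.365  0.1228] topmean [0.5346 0.3704 0.142 ]
red [402. 340.] 1831 ztop 0.1296 rect c 0.5536 0.3611  size 0.0088 0.0245 ang 82.4 med [0.5523 0.3619 0.126 ] topmean [0.5534 0.3613 0.1288]
```

The lever is about two thirds over. I'll keep pushing.

```bash
python3 -m inch '[[0,0.03,0,0,0,0,0],[0,0.06,0,0,0,0,0],[0,0.06,0,0,0,0,0]]';python3 -m inch '[[0,0.02,0,0,0,0,0],[0,0.04,0,0,0,0,0],[0,0.04,0,0,0,0,0]]'; python3 - <<'E'
from h import *
s=cam("scene"); tops(s,"red",lo=.06); s=cam("side"); tops(s,"red",lo=.06);s=cam("wrist"); tops(s,"red",lo=.06); save(s,"pics/w7.png")
E
```

```text
clock: 38.0
position: [0.5369, 0.3542, 0.1048]
tool_rot: [3.141, -0.0, 1.462]
force: [-0.1, -0.3, 1.8]
grip_width: -0.0
finger_force: 0.6
clock: 38.38
position: [0.5444, 0.3534, 0.1045]
tool_rot: [-3.141, 0.0, 1.462]
force: [-0.9, -0.4, 0.0]
grip_width: 0.0002
finger_force: 0.0
red [479. 197.] 107 ztop 0.1282 rect c 0.5730 0.3457  size 0.0188 0.0155 ang 56.5 med [0.5749 0.3453 0.1196] topmean [0.5733 0.3459 0.1276]
red [423. 279.] 183 ztop 0.1313 rect c 0.7400 0.0433  size 0.0247 0.0256 ang 23.0 med [0.7407 0.0432 0.1285] topmean [0.7402 0.0431 0.1301]
red [223. 218.] 96 ztop 0.1300 rect c 0.7356 0.0492  size 0.0216 0.0285 ang 52.3 med [0.7378 0.0457 0.1247] topmean [0.7366 0.048  0.1291]
red [155. 304.] 43 ztop 0.1358 rect c 0.5461 0.3683  size 0.0026 0.0281 ang 72.3 med [0.5695 0.3628 0.1182] topmean [0.5502 0.3673 0.1387]
red [403. 337.] 2494 ztop 0.1251 rect c 0.5705 0.3576  size 0.0098 0.0257 ang 80.5 med [0.5697 0.359  0.1213] topmean [0.5703 0.358  0.1243]
```

View pics/w7.png

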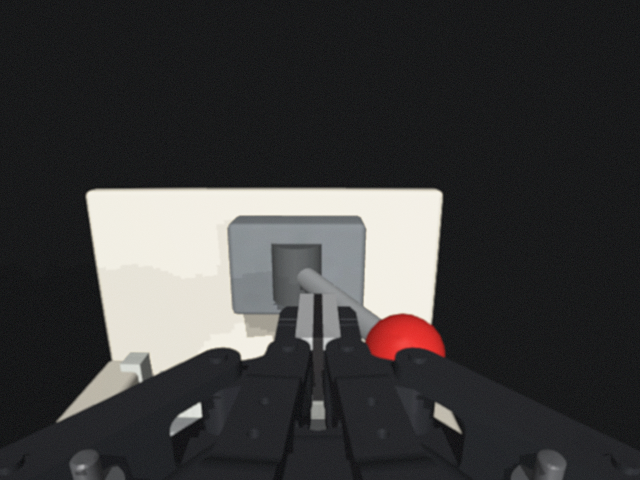

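The knob is now at (404,340), to the right of the fingers and past vertical. The force is low, so it's not at the stop yet.

```bash
for i in 1 2; do python3 -m inch '[[0,0.02,0.005,0,0,0,0],[0,0.04,0.01,0,0,0,0],[0,0.04,0.01,0,0,0,0]]' | grep -E "position|force|clock"; python3 - <<'E'
from h import *
s=cam("scene"); tops(s,"red",lo=.06,box=(.4,.7,.2,.5))
E
done
```

```text
clock: 38.9
position: [0.5499, 0.3533, 0.1027]
force: [-18.7, -0.4, 15.6]
finger_force: 11.8
red [480. 199.] 106 ztop 0.1250 rect c 0.5769 0.3454  size 0.0143 0.0172 ang 11.4 med [0.5793 0.3437 0.118 ] topmean [0.5773 0.3462 0.1243]
clock: 39.33
position: [0.5518, 0.3536, 0.1015]
force: [-66.4, -6.8, 59.2]
finger_force: 43.6
red [480. 199.] 102 ztop 0.1247 rect c 0.5799 0.3459  size 0.0186 0.0137 ang 69.0 med [0.5805 0.3436 0.1168] topmean [0.579  0.3452 0.1246]
```

The lever is at its stop. I'll back off, lift and move round to the +x side while the lever stays down for more than 4 s.

```bash
python3 -m inch '[[0,-0.06,-0.01,0,0,0,0],[0,-0.15,-0.01,0,0,0,0],[0,-0.2,-0.1,0,0,0,0],[0,-0.2,-0.3,0,0,0,0],[0,-0.1,-0.45,0,0,0,0],[0,0.1,-0.45,0,0,0,0],[0,0.3,-0.45,0,0,0,0],[0,0.42,-0.45,0,0,0,0],[0,0.42,-0.45,0,0,0,0],[0,0.42,-0.45,0,0,0,0],[0,0.42,-0.45,0,0,0,0],[0,0.42,-0.45,0,0,0,0],[0,0.42,-0.45,0,0,0,0],[0,0.42,-0.45,0,0,0,0],[0,0.42,-0.45,0,0,0,0],[0,0.42,-0.45,0,0,0,0],[0,0.42,-0.45,0,0,0,0],[0,0.42,-0.45,0,0,0,0],[0,0.42,-0.45,0,0,0,0],[0,0.42,-0.45,0,0,0,0]]'; python3 -m inch '[[0,0,0,0,0,0,0],[0,0,0,0,0,0,0],[0,0,0,0,0,0,0],[0,0,0,0,0,0,0],[0,0,0,0,0,0,0],[0,0,0,0,0,0,0],[0,0,0,0,0,0,0],[0,0,0,0,0,0,0],[0,0,0,0,0,0,0],[0,0,0,0,0,0,0],[0,0,0,0,0,0,0],[0,0,0,0,0,0,0],[0,0,0,0,0,0,0],[0,0,0,0,0,0,0],[0,0,0,0,0,0,0],[0,0,0,0,0,0,0],[0,0,0,0,0,0,0],[0,0,0,0,0,0,0],[0,0,0,0,0,0,0],[0,0,0,0,0,0,0]]'; python3 - <<'E'
from h import *
s=cam("scene"); tops(s,"red",lo=.06,box=(.4,.7,.2,.5)); s=cam("side"); tops(s,"red",lo=.06,box=(.4,.7,.2,.5));s=cam("wrist"); tops(s,"red",lo=.06,box=(.4,.7,.2,.5)); go((.628,.345,.102),np.radians(-6.1))
E
```

```text
clock: 41.88
position: [0.6436, 0.3428, 0.1907]
tool_rot: [3.142, 0.0, 1.462]
force: [0.6, -0.7, 0.1]
grip_width: 0.0002
finger_force: 0.0
clock: 44.38
position: [0.6436, 0.3428, 0.1907]
tool_rot: [3.142, -0.0, 1.462]
force: [0.2, 0.2, 0.2]
grip_width: 0.0004
finger_force: 0.0
red [480. 199.] 110 ztop 0.1249 rect c 0.5769 0.3474  size 0.0199 0.0168 ang 23.9 med [0.5778 0.3454 0.1175] topmean [0.5773 0.3461 0.1239]
red [158. 302.] 142 ztop 0.1257 rect c 0.5719 0.3528  size 0.0192 0.0165 ang 58.4 med [0.5695 0.3525 0.1189] topmean [0.5721 0.3526 0.1245]
red [191. 265.] 1797 ztop 0.1254 rect c 0.5762 0.3492  size 0.0199 0.0205 ang 50.9 med [0.5788 0.3519 0.1224] topmean [0.5767 0.3498 0.124 ]
shift [ 0.002 -0.079  0.444] turn [ 0.    -0.    -0.001]
```

The lever has been down over 5 s at its stop. Now I'll push it back.

```bash
python3 -m inch '[[0,-0.04,0.1,0,0,0,0],[0,-0.079,0.25,0,0,0,0],[0,-0.079,0.4,0,0,0,0],[0,-0.079,0.444,0,0,0,0],[0,-0.079,0.444,0,0,0,0],[0,-0.079,0.444,0,0,0,0]]'; python3 -m inch '[[0,-0.04,0,0,0,0,0],[0,-0.08,0,0,0,0,0],[0,-0.12,0,0,0,0,0],[0,-0.16,0,0,0,0,0],[0,-0.2,0,0,0,0,0],[0,-0.24,0,0,0,0,0],[0,-0.28,0,0,0,0,0],[0,-0.32,0,0,0,0,0],[0,-0.36,0,0,0,0,0],[0,-0.36,0,0,0,0,0]]'; python3 - <<'E'
from h import *
s=cam("scene"); tops(s,"red",lo=.06,box=(.4,.7,.2,.5)); s=cam("side"); tops(s,"red",lo=.06,box=(.4,.7,.2,.5))
E
```

```text
clock: 45.28
position: [0.6286, 0.3447, 0.1032]
tool_rot: [3.14, -0.001, 1.462]
force: [0.0, 0.7, 0.9]
grip_width: 0.0004
finger_force: 0.0
clock: 46.52
position: [0.5632, 0.3533, 0.1104]
tool_rot: [3.127, -0.009, 1.46]
force: [9.4, -9.8, 83.7]
grip_width: -0.0001
finger_force: 35.6
red [468. 187.] 55 ztop 0.1341 rect c 0.5339 0.3453  size 0.0075 0.0196 ang 82.7 med [0.5379 0.344  0.1271] topmean [0.5362 0.3455 0.1343]
red [166. 308.] 126 ztop 0.1374 rect c 0.5322 0.3579  size 0.0225 0.0113 ang 75.8 med [0.5289 0.359  0.1307] topmean [0.5315 0.3566 0.1369]
```

There's a strong upward force: the rising knob is bearing on the finger knuckles. I'll raise the tool before going on.

```bash
python3 -m inch '[[0,0.01,-0.03,0,0,0,0],[0,0.01,-0.06,0,0,0,0],[0,0.01,-0.09,0,0,0,0],[0,0.01,-0.09,0,0,0,0]]'; python3 - <<'E'
from h import *
s=cam("wrist"); save(s,"pics/w8.png"); tops(s,"red",lo=.06,box=(.4,.7,.2,.5))
E
```

```text
clock: 47.12
position: [0.5581, 0.3522, 0.12]
tool_rot: [-3.141, 0.0, 1.463]
force: [-0.0, -0.5, -0.1]
grip_width: -0.0001
finger_force: 0.0
red [238. 332.] 2917 ztop 0.1353 rect c 0.5330 0.3605  size 0.0122 0.0246 ang 83.6 med [0.5341 0.3618 0.1314] topmean [0.5329 0.3603 0.1349]
```

View pics/w8.png

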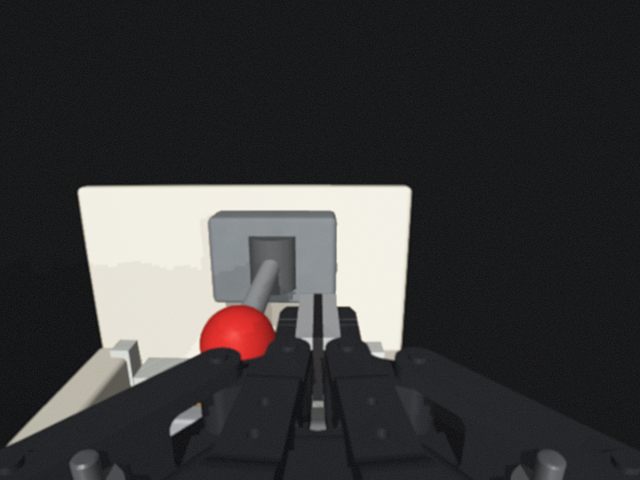

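The knob is at (238,340), just past vertical, and the force is gone. I'll carry on at this height.

```bash
python3 -m inch '[[0,-0.03,0,0,0,0,0],[0,-0.06,0,0,0,0,0],[0,-0.09,0,0,0,0,0],[0,-0.12,0,0,0,0,0],[0,-0.14,0.01,0,0,0,0],[0,-0.14,0.01,0,0,0,0]]'; python3 - <<'E'
from h import *
s=cam("scene"); tops(s,"red",lo=.06,box=(.4,.7,.2,.5)); s=cam("side"); tops(s,"red",lo=.06,box=(.4,.7,.2,.5))
E
python3 -m inch '[[0,-0.02,0.005,0,0,0,0],[0,-0.04,0.01,0,0,0,0],[0,-0.04,0.01,0,0,0,0]]'; python3 - <<'E'
from h import *
s=cam("scene"); tops(s,"red",lo=.06,box=(.4,.7,.2,.5)); s=cam("side"); tops(s,"red",lo=.06,box=(.4,.7,.2,.5))
E
```

```text
clock: 47.92
position: [0.53, 0.3553, 0.1178]
tool_rot: [-3.141, 0.0, 1.463]
force: [0.1, -0.3, -0.6]
grip_width: -0.0002
finger_force: 0.0
red [460. 181.] 64 ztop 0.1314 rect c 0.5084 0.3510  size 0.0091 0.0241 ang 72.7 med [0.5037 0.3486 0.123 ] topmean [0.5035 0.3516 0.131 ]
red [173. 318.] 130 ztop 0.1309 rect c 0.5008 0.3594  size 0.0170 0.0191 ang 40.2 med [0.4968 0.3624 0.1256] topmean [0.4989 0.3612 0.1301]
clock: 48.4
position: [0.5221, 0.3561, 0.1158]
tool_rot: [-3.141, 0.0, 1.463]
force: [0.3, -0.7, 0.6]
grip_width: 0.0001
finger_force: 0.0
red [458. 181.] 63 ztop 0.1282 rect c 0.5019 0.3497  size 0.0093 0.0269 ang 67.3 med [0.4949 0.3502 0.1199] topmean [0.4975 0.3519 0.1286]
red [175. 321.] 123 ztop 0.1274 rect c 0.4942 0.3609  size 0.0170 0.0260 ang 72.1 med [0.4896 0.3635 0.1226] topmean [0.4919 0.3617 0.1264]
```

It's just past where it started. I'll push on to the stop in small steps.

```bash
python3 -m inch '[[0,-0.02,0.004,0,0,0,0],[0,-0.02,0.004,0,0,0,0],[0,-0.02,0.004,0,0,0,0]]'|grep -E "pos|force"; python3 -m inch '[[0,-0.02,0.004,0,0,0,0],[0,-0.02,0.004,0,0,0,0],[0,-0.02,0.004,0,0,0,0]]'|grep -E "pos|force"
```

```text
position: [0.5185, 0.3565, 0.1151]
force: [0.4, 0.4, 1.2]
finger_force: 0.0
position: [0.5164, 0.3566, 0.1148]
force: [11.8, -0.5, -1.5]
finger_force: 5.5
```

```bash
python3 -m inch '[[0,-0.015,0,0,0,0,0],[0,-0.015,0,0,0,0,0],[0,-0.015,0,0,0,0,0]]'|grep -E "pos|force";  python3 - <<'E'
from h import *
s=cam("scene"); tops(s,"red",lo=.06,box=(.4,.7,.2,.5)); s=cam("side"); tops(s,"red",lo=.06,box=(.4,.7,.2,.5))
E
python3 -m inch '[[0,0.05,0,0,0,0,0],[0,0.15,-0.05,0,0,0,0],[0,0.15,-0.3,0,0,0,0],[0,0.15,-0.6,0,0,0,0],[-0.25,0.05,-0.7,0,0,0,0.4],[-0.5,-0.1,-0.7,0,0,0,0.55],[-0.8,-0.1,-0.7,0,0,0,0.55],[-1,-0.1,-0.7,0,0,0,0.55],[-1,-0.1,-0.7,0,0,0,0.55],[-1,-0.1,-0.7,0,0,0,0.55]]'; python3 - <<'E'
from h import *
for n in("scene","side","wrist"):
    s=cam(n); print(n); tops(s,"red",lo=.06,box=(.4,.7,.2,.5)); tops(s,"orange",lo=.03,box=(.4,.56,-.1,.2))
go((.4833,.083,.055),np.radians(-6.1))
E
```

```text
position: [0.5157, 0.3565, 0.115]
force: [26.0, -0.4, -11.2]
finger_force: 12.8
red [457. 180.] 58 ztop 0.1252 rect c 0.4926 0.3516  size 0.0090 0.0198 ang 79.8 med [0.4899 0.3501 0.1173] topmean [0.4913 0.3516 0.1253]
red [177. 323.] 119 ztop 0.1253 rect c 0.4892 0.3622  size 0.0153 0.0230 ang 86.5 med [0.4841 0.3644 0.1205] topmean [0.4877 0.3628 0.1241]
clock: 50.98
position: [0.4701, 0.1612, 0.2544]
tool_rot: [-3.142, -0.001, 1.463]
force: [-0.0, 0.1, 0.1]
grip_width: 0.0469
finger_force: 0.0
scene
red [459. 181.] 95 ztop 0.1248 rect c 0.4920 0.3567  size 0.0184 0.0156 ang 34.1 med [0.4933 0.3542 0.1169] topmean [0.4928 0.3559 0.124 ]
orange [367. 237.] 31 ztop 0.0586 rect c 0.4908 0.0908  size 0.0004 0.0020 ang 64.1 med [0.4902 0.0871 0.0313] topmean [0.4905 0.091  0.0614]
side
red [176. 323.] 120 ztop 0.1259 rect c 0.4874 0.3624  size 0.0159 0.0182 ang 87.2 med [0.4849 0.3636 0.1201] topmean [0.4867 0.3632 0.1247]
orange [279. 288.] 177 ztop 0.0679 rect c 0.4818 0.0871  size 0.0288 0.0154 ang 86.1 med [0.477  0.0898 0.0499] topmean [0.48   0.0888 0.0675]
wrist
orange [342. 300.] 864 ztop 0.0680 rect c 0.4825 0.0833  size 0.0285 0.0153 ang 84.4 med [0.4824 0.0903 0.0666] topmean [0.4823 0.084  0.0671]
shift [-0.383  0.108  0.996] turn [-0.  0. -0.]
```

The lever is fully back: the knob height now mirrors the thrown end. Next I'll grip the handle again.

```bash
python3 -m inch '[[-0.2,0.06,0,0,0,0,0.55],[-0.383,0.108,0,0,0,0,0.55],[-0.383,0.108,0.2,0,0,0,0.55],[-0.383,0.108,0.45,0,0,0,0.55],[-0.383,0.108,0.7,0,0,0,0.55],[-0.383,0.108,0.9,0,0,0,0.55],[-0.383,0.108,0.99,0,0,0,0.55],[-0.383,0.108,0.99,0,0,0,0.55],[-0.383,0.108,0.99,0,0,0,0.55],[-0.383,0.108,0.99,0,0,0,0.05],[-0.383,0.108,0.99,0,0,0,0.05],[-0.383,0.108,0.99,0,0,0,0.05],[-0.383,0.108,0.99,0,0,0,0.05],[-0.383,0.108,0.99,0,0,0,0.05]]' 60; python3 g.py .4638 -.096 .055 -6.1
```

```text
clock: 52.88
position: [0.4833, 0.0823, 0.0571]
tool_rot: [3.141, -0.001, 1.462]
force: [-4.4, 1.6, 14.5]
grip_width: 0.0151
finger_force: 58.5
shift [-0.897 -0.001  0.01 ] turn [ 0.    -0.    -0.001]
[0.4833 0.0823 0.0571] [-4.4  1.6 14.5] 52.875
```

```bash
python3 -m inch '[[-0.03,0,0,0,0,0,0.05],[-0.08,0,0,0,0,0,0.05],[-0.14,0,0,0,0,0,0.05],[-0.2,0,0,0,0,0,0.05],[-0.26,0,0,0,0,0,0.05],[-0.32,0,0,0,0,0,0.05],[-0.38,0,0,0,0,0,0.05],[-0.44,0,0,0,0,0,0.05],[-0.5,0,0,0,0,0,0.05],[-0.56,0,0,0,0,0,0.05],[-0.62,0,0,0,0,0,0.05],[-0.68,0,0,0,0,0,0.05],[-0.74,0,0,0,0,0,0.05],[-0.8,0,0,0,0,0,0.05],[-0.84,0,0,0,0,0,0.05],[-0.87,0,0,0,0,0,0.05],[-0.89,0,0,0,0,0,0.05],[-0.895,0,0,0,0,0,0.05],[-0.895,0,0,0,0,0,0.05]]' 60; python3 -m inch '[[-0.006,0,0,0,0,0,0.05],[-0.012,0,0,0,0,0,0.05],[-0.02,0,0,0,0,0,0.05],[-0.02,0,0,0,0,0,0.05],[-0.02,0,0,0,0,0,0.05]]'
```

```text
clock: 55.25
position: [0.4636, -0.0958, 0.0571]
tool_rot: [-3.141, -0.0, 1.462]
force: [-5.8, 2.2, 17.9]
grip_width: 0.0149
finger_force: 59.1
clock: 55.88
position: [0.4635, -0.0962, 0.0571]
tool_rot: [-3.141, -0.004, 1.466]
force: [-4.3, 27.5, 20.5]
grip_width: 0.0152
finger_force: 59.6
```

Fully out against the stop. I'll release, lift and verify.

```bash
python3 -m inch '[[0.017,0,0,0,0,0,0.05],[0.017,0,0,0,0,0,0.5],[0.017,0,0,0,0,0,0.6],[0.017,0,0,0,0,0,0.6],[0.017,0,-0.1,0,0,0,0.6],[0.017,0,-0.4,0,0,0,0.8],[0.017,0,-0.7,0,0,0,1],[0.1,0,-0.9,0,0,0,1],[0.1,0,-0.9,0,0,0,1],[0.1,0,-0.9,0,0,0,1]]' 60; python3 seat.py; python3 die.py d9 | head -3; python3 - <<'E'
from h import *
for n in("scene","side"):
    s=cam(n); print(n); tops(s,"red"); 
    if n=="scene": save(s,"pics/s9.png")
E
```

```text
clock: 57.12
position: [0.4653, -0.0801, 0.2359]
tool_rot: [-3.141, 0.0, 1.463]
force: [0.1, 0.2, -0.3]
grip_width: 0.0854
finger_force: 0.0
[272.  19.] z 0.0454 tilt 0.52 deg [0.4471 0.0701] [0.0263 0.0301] 83.1
[274. 110.] z 0.0455 tilt 0.69 deg [0.4407 0.0067] [0.0349 0.0348] 82.7
[361. 110.] z 0.0454 tilt 0.25 deg [ 0.5065 -0.0001] [0.03   0.0299] 84.6
orange [317. 241.] 991 ztop 0.0680 rect c 0.4624 -0.0956  size 0.0297 0.0153 ang 84.2 med [ 0.4629 -0.0923  0.0669] topmean [ 0.4628 -0.0951  0.0671]
[ 0.4651 -0.0802  0.2355]
cam [ 0.4721 -0.013   0.361 ]
die plane z 0.03644240138774825
((0.4760279059410095, 0.025230053812265396), (0.11384175717830658, 0.13683569431304932), 83.79928588867188)
scene
red [459. 181.] 96 ztop 0.1240 rect c 0.4918 0.3554  size 0.0189 0.0169 ang 41.8 med [0.4937 0.3536 0.1168] topmean [0.4924 0.3545 0.1235]
red [423. 279.] 185 ztop 0.1316 rect c 0.7403 0.0434  size 0.0240 0.0264 ang 34.6 med [0.7404 0.0427 0.1286] topmean [0.7399 0.0434 0.1303]
red [275. 342.] 160 ztop 0.0238 rect c 0.6525 -0.2449  size 0.0275 0.0289 ang 80.2 med [ 0.6603 -0.2469  0.0213] topmean [ 0.6539 -0.2455  0.0223]
side
red [223. 218.] 95 ztop 0.1304 rect c 0.7365 0.0487  size 0.0209 0.0279 ang 83.9 med [0.7375 0.0464 0.126 ] topmean [0.736  0.0488 0.1292]
red [318. 224.] 51 ztop 0.0231 rect c 0.6431 -0.2358  size 0.0265 0.0262 ang 77.0 med [ 0.6403 -0.2323  0.0194] topmean [ 0.6431 -0.2337  0.0213]
red [176. 323.] 121 ztop 0.1255 rect c 0.4873 0.3619  size 0.0176 0.0156 ang 27.7 med [0.4843 0.3636 0.12  ] topmean [0.4869 0.3627 0.1243]
```

View pics/s9.png

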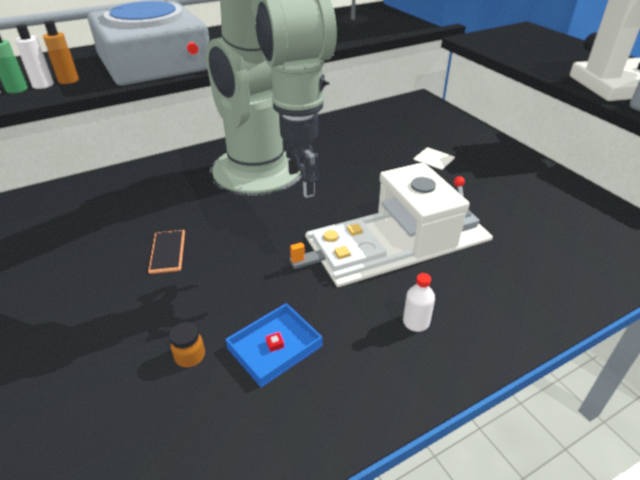

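The final view shows the mount in the tray (275,342), three blanks seated in the drawn-out die (331,236), (355,229) and (342,252), and the lever back (459,181). The bottle, jar and phone haven't moved. Handing in.

```bash
python3 -c "
from workcell import bot; print(bot.job_done())"
```

```text
the job is handed in; nothing more can be done
None
```

I handed the job in at about 57 s with every step done in order: the single red mount is in the tray, all three blanks are seated flat, the lever stayed down over 5 s, and the die is drawn fully out. The one risk is that the lever briefly pushed the gripper with about 84 N on its way back; that is under the 120 N wrist limit, but I couldn't tell whether it broke the 40 N gripper-body limit.

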